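Put the finished padlocks away in the tilted rack

TASK

Put the two padlocks from the bench away in the rack: lay each one gently on the sloped tray with its shackle towards the tray's raised front edge and slide it down under the shelf until its keyway end rests squarely against the back stop, the large laminated one in the wide left-hand lane (seen from the front edge) and the small brass one in the narrow right-hand lane. Leave the round padlock in the middle lane and the other things on the counter where they are.

Things in the scene. Friction and masses are not known exactly. Their poses are not given: they have to be found in the camera images.
- big_mid (a point): Centre of the block of the large laminated-steel padlock (loose, 0.26-0.43 kg), lying flat on the bench: block 46 (x) x 50 (y) x 28 mm (z, up); the point is 14 mm above what it lies on. +x points from shackle to keyway end. Shackle: 9.4 mm bar at half height, 42 mm wide, sticks out 34 mm beyond the -x end; overall x = -57 to +23 mm. Good grasp: across the 50 mm width.
- big_base (a point): Centre of the flat keyway end (+x end) of the large padlock, 23 mm from big_mid along its +x.
- small_mid (a point): Centre of the block of the small brass padlock (loose, 0.14-0.24 kg), lying flat on the bench: block 36 (x) x 38 (y) x 22 mm (z, up); the point is 11 mm above what it lies on. +x points from shackle to keyway end. Shackle: 7.2 mm bar at half height, 32 mm wide, sticks out 34 mm beyond the -x end; overall x = -52 to +18 mm. Good grasp: across the 38 mm width.
- small_base (a point): Centre of the flat keyway end (+x end) of the small padlock, 18 mm from small_mid along its +x.
- tray: Sloped steel tray of the rack: origin on its floor surface, middle of length and width. +x runs DOWN the slope (15 deg below level) from the raised front edge (x = -115 mm) to the back stop (x = +115, 24 mm high), +y left, +z square off the floor. Side lips (20 mm high, at y = +/-92) and dividers (12 mm) run only from x = -3 to the stop; before them the floor is open. Padlocks stay put on it until pushed.
- wide_stop (a point): Foot of the back stop in the 62 mm wide left-hand lane: on the tray's floor surface, at the stop's face, mid-lane. Axes as tray. The floor there is 36 mm above the counter; the front edge is 230 mm up the slope.
- narrow_stop (a point): Foot of the back stop in the 52 mm wide right-hand lane: on the tray's floor surface, at the stop's face, mid-lane. Axes as tray. It lies 127 mm to the right (-y) of wide_stop; between them is the 62 mm middle lane.
- rack: Fixed blue-grey steel rack carrying tray and shelf, 226 mm wide; origin on the counter under its middle, level +x from front to back, +y left. Level shelf over the lanes: underside at 186 mm, board 12 mm, from x = 17 to 82 mm, cartons on it to 246 mm. Uprights outside the tray at y = +/-105 from x = 15 to 82. The shackle of a padlock at its stop lies under the shelf: lean the fingers forward to push it there.
- round_mid (a point): Centre of the round steel padlock (disc 56 mm across, 23 mm thick, short shackle) that already rests at the stop of the middle lane; leave it there.
- cylinder_mid (a point): Bystander: centre of a brass lock cylinder standing on end, 36 mm across, 34 mm tall.
- screwdriver: Bystander: black-handled screwdriver 200 mm long, lying on the counter.
- spray_can: Bystander: lubricant spray can, 52 mm across, 165 mm tall; origin at its foot.
- mug: Bystander: white mug, 80 mm across, 95 mm tall; origin at its foot.
- lock_carton: Bystander: white lock carton 70 x 105 x 48 mm; origin at the centre of its underside.
Mind the look-alikes: they are no part of the job. What is shaped like the part that bears big_mid but purple, red or turquoise is not meant.

How it is judged:
At the end, for the whole second after the job is handed in: Each padlock lies flat (within 5 mm and 0.10 rad) in its own lane (large: wide left lane, small: narrow right lane; centre within 13 mm of the lane's middle), shackle towards the front edge, its keyway end within 5 mm of the back stop and square to it within 0.12 rad, released and at rest (x of big_base in the frame of wide_stop between -0.005 and 0.004 m and y of big_mid in the frame of wide_stop between -0.013 and 0.013 m and z of big_mid in the frame of wide_stop between 0.009 and 0.019 m and angle between the x axis of big_mid and the x axis of wide_stop, either way round below 0.12 rad and angle between the z axis of big_mid and the z axis of wide_stop, either way round below 0.1 rad and linear speed of each of big_padlock, small_padlock below 0.01 m/s and angular speed of each of big_padlock, small_padlock below 0.1 rad/s and x of small_base in the frame of narrow_stop between -0.005 and 0.004 m and y of small_mid in the frame of narrow_stop between -0.013 and 0.013 m and z of small_mid in the frame of narrow_stop between 0.006 and 0.016 m and angle between the x axis of small_mid and the x axis of narrow_stop, either way round below 0.12 rad and angle between the z axis of small_mid and the z axis of narrow_stop, either way round below 0.1 rad); the robot touches nothing.
It fails at once if the round padlock is moved more than 15 mm (distance of round_mid from where it was at the start of the episode above 0.015 m).
It fails at once if a padlock is dropped or flung onto the tray (faster than 0.7 m/s, a fall of 25 mm, with its centre within 60 mm of the tray's floor) ((linear speed of big_padlock above 0.7 m/s and x of big_mid in the frame of tray between -0.12 and 0.12 m and y of big_mid in the frame of tray between -0.1 and 0.1 m and z of big_mid in the frame of tray between 0 and 0.06 m) or (linear speed of small_padlock above 0.7 m/s and x of small_mid in the frame of tray between -0.12 and 0.12 m and y of small_mid in the frame of tray between -0.1 and 0.1 m and z of small_mid in the frame of tray between 0 and 0.06 m)).
It fails at once if a padlock is rammed into the rack (over 90 N) (contact force between any of big_padlock, small_padlock and rack above 90 N).
It fails at once if a bystander is moved more than 30 mm (distance of any of cylinder_mid, screwdriver, spray_can, mug, lock_carton from where it was at the start of the episode above 0.03 m).
It also fails if it takes over 72 s, if anything falls off the work surface, if the arm or the gripper's body presses on something with over 40 N, if the wrist force passes 120 N, or if a joint passes its speed limit or range.

ROBOT

A 6-joint arm with a two-finger parallel gripper is mounted at the origin on the work surface. World frame = base frame: x ahead of the robot, y to its left, z up, the work surface at z = 0. Lengths are in m, angles in rad, forces in N, time in s.
With the tool pointing down it reaches from about 0.375 to 0.9 m from the base axis. Payload 3.1 kg.
Tool frame: the origin (TCP) lies midway between the tips of the shut fingers; the grasp point (between the pads) lies pinch_z behind it (pinch_z is the distance from the TCP to the grasp point, in m); y points along the fingers, z is the direction in which the jaws open and shut, and the axes are right-handed (so a half turn about y gives the same grasp; the last joint's range is limited). The gripper opens to 87 mm and grips with 3 to 60 N. Pads are 19 mm wide; open, the fingers measure 117 mm over their backs; the gripper's body (75 mm by 190 mm) begins 51 mm behind the grasp point.
Start: joints at [1.083, 0.527, 1.433, -0, 1.181, -0.178], TCP at [0.19, 0.595, 0.223] pointing down, gripper open.
Joint ranges: [-3.08, 3.08], [-0.75, 2.2], [0.22, 2.44], [-1.43, 4.57], [0, 2.65], [-2.85, 2.85]. Speed limits (rad/s): [2.79, 2.79, 3.14, 3.14, 3.14, 3.14].

INTERFACE

Orientations are given as a unit quaternion [x, y, z, w].
In Python, from rig import get_obs, camera, hand_in, pinch_z gives the robot as it stands. The module is installed in compiled form; this text tells all that it offers.
- The arm moves only by the tool arm_command, never from a script. Its argument "plan" is a list of rows, each a list of 2 entries, a list of its own where there are three numbers: the shift along the world's x, y, z in units of 25 mm (1.0 is 25 mm), then the turn about the world's z in units of 5 degrees (1.0 is 5 degrees). A call has 1 to 5 rows; each row is the pose to reach, as a shift and turn from the pose commanded when the call began; what a row does not reach only later rows make up. A row lasts 1/10 s, in which the tool goes at most 50 mm and 8.59 degrees, less where a joint would pass 70% of its speed; a pose out of reach is approached as far as the arm can. A call with a gripper value outside its range is refused whole. "fingers" is the opening, from -1 (shut) to 1 (fully open), set as the call begins (left out, the last holds). The fingers move at their own pace and stop on an object; "force" is the grip in N (left out, the last holds). Time passes only in rows, so rows that repeat a pose let the fingers close. It gives the time, the measured TCP pose, the force and the opening at its end, in the units of the state.
- get_obs(): the state, without advancing time (a new reading comes with each control period).
- camera(name): name is "scene" or "top" or "wrist"; returns a dict with "pixels" (480x640x3 uint8, red, green, blue), "camera_matrix" (3x3 intrinsics, pixels), "R" (3x3) and "t" (3): a world point X has camera coordinates R X + t. Camera axes: x right, y down, z forward; pixel columns grow to the right and rows downward; lengths in m; the calibration is good to about 2 mm. A picture is of the moment at which its call begins. There is no depth.
- hand_in(): hands the job in, once; it reports no verdict.
The state is a dict: "time": time; "q": joint angles; "joint_velocities": joint speeds; "joint_torque": joint torques, N m; "position": TCP position; "tool_rot": TCP orientation; "ft_force": force on the tool from outside, world axes, zero at the start; "moment": the same for the moment, N m; "grip_width": finger opening in m.
Only numpy, scipy, OpenCV 4.12 (cv2) and the standard library are available. Lean on these libraries where they do the work, as an engineer would, in place of code of your own. Each camera call takes 0.05 s, during which the arm holds its last target.

## Working session

There is one attempt and no reset: what is moved stays moved. The work goes in short steps, Python scripts to look and compute and a tool call to move; the robot and the scene stay as the last step left them, time stands still between calls to the robot, and variables do not carry over. Pictures are saved under pics/ and viewed, and the job is handed in when it is done.

Besides the shell and the picture viewer there is one more tool, called after ">>>" by a JSON object that holds its "op" and its "data". arm_command: Moves the arm, as the interface text tells. Its arguments: {"type":"object","properties":{"plan":{"type":"array"},"fingers":{"type":"number"},"force":{"type":"number"}},"required":["plan"]}

```bash
mkdir -p pics; python3 - <<'E'
from rig import *
import cv2,numpy as np
o=get_obs()
for k,v in o.items(): print(k,np.round(v,4))
print(pinch_z)
for n in ["scene","top","wrist"]:
    c=camera(n); cv2.imwrite(f"pics/{n}0.png",c["pixels"][:,:,::-1]); print(n,np.round(c["camera_matrix"],1).tolist(),np.round(c["R"],3).tolist(),np.round(c["t"],3).tolist())
E
```

```text
time 0.0
q [ 1.0835  0.5285  1.4339 -0.      1.1814 -0.1785]
joint_velocities [-0.0005 -0.0012  0.0034  0.0012 -0.0014  0.0012]
joint_torque [-5.00000e-04 -4.40039e+01 -1.76591e+01  6.31000e-02  5.83000e-02
 -2.00000e-04]
position [0.1895 0.5948 0.2216]
tool_rot [ 0.6994 -0.109   0.1085 -0.698 ]
ft_force [ 0.7886 -1.3598 -0.1924]
moment [-0.0338 -0.0189  0.0234]
grip_width 0.087
0.0187
scene [[556.7, 0.0, 326.0], [0.0, 556.7, 242.4], [0.0, 0.0, 1.0]] [[0.591, 0.806, 0.009], [0.503, -0.36, -0.785], [-0.63, 0.469, -0.619]] [-0.182, -0.244, 1.669]
top [[494.3, 0.0, 325.2], [0.0, 494.3, 238.6], [0.0, 0.0, 1.0]] [[0.027, -1.0, 0.0], [-0.994, -0.027, -0.107], [0.107, 0.003, -0.994]] [-0.15, 0.506, 1.16]
wrist [[389.6, 0.0, 319.3], [0.0, 389.6, 232.1], [0.0, 0.0, 1.0]] [[0.303, 0.953, -0.002], [0.918, -0.292, 0.267], [0.254, -0.083, -0.964]] [-0.623, -0.033, 0.39]
```

View pics/scene0.png

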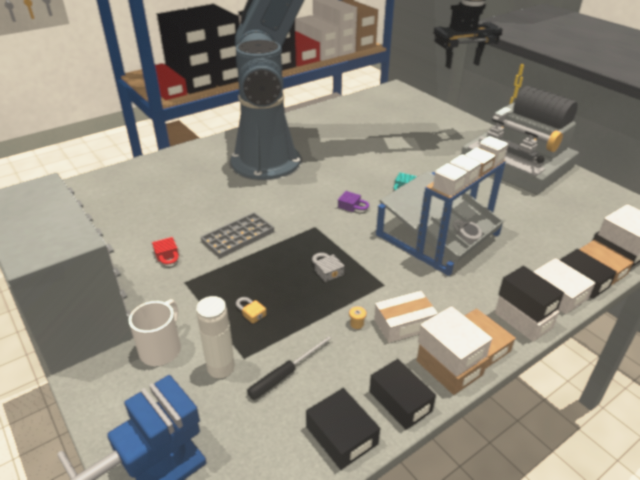

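View pics/top0.png

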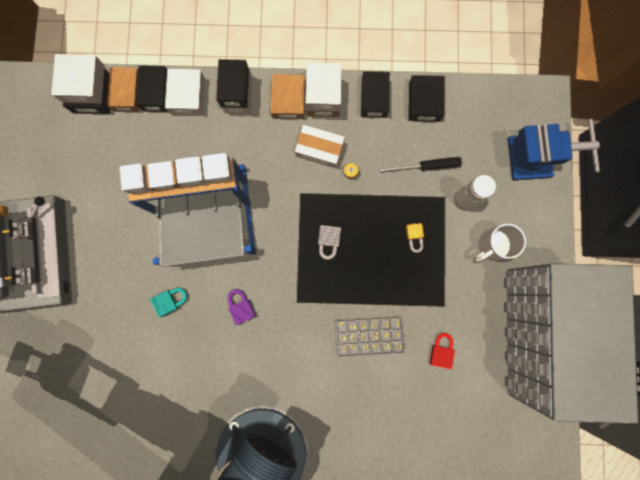

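View pics/wrist0.png

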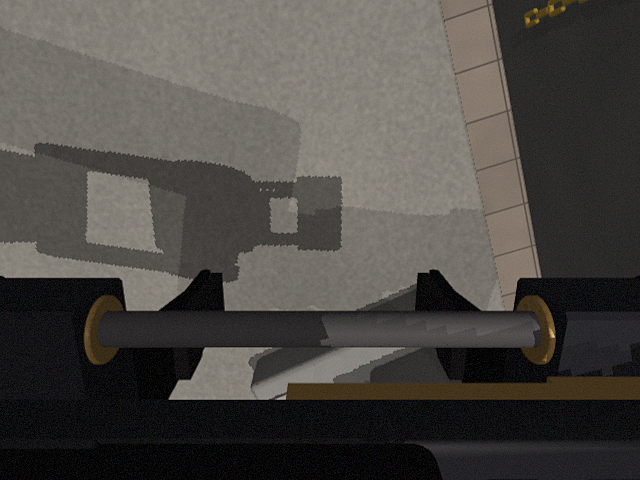

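The scene view shows the laminated padlock at about (328,265), the brass one at (252,312), and the rack at about (450,215). In the top view they are at (329,240), (416,235) and (195,210), with the shackles pointing towards the robot and the tray front at row 262. I'll zoom in and measure next.

```bash
cat > h.py <<'E'
from rig import *
import cv2,numpy as np
from scipy.spatial.transform import Rotation as Ro
def ray(c,u,v,z):
    K,R,t=map(np.array,(c["camera_matrix"],c["R"],c["t"])); C=-R.T@t
    d=R.T@np.linalg.solve(K,[u,v,1]); return C+d*(z-C[2])/d[2]
def proj(c,X):
    K,R,t=map(np.array,(c["camera_matrix"],c["R"],c["t"])); p=K@(R@np.array(X)+t); return p[:2]/p[2]
def crop(c,name,u0,v0,u1,v1):
    im=c["pixels"][v0:v1,u0:u1,::-1]; s=min(800/(u1-u0),600/(v1-v0)); cv2.imwrite("pics/"+name,cv2.resize(im,None,fx=s,fy=s,interpolation=cv2.INTER_CUBIC)); print(name,s)
E
python3 - <<'E'
from h import *
o=get_obs(); print(np.round(Ro.from_quat(o["tool_rot"]).as_matrix(),3))
c=camera("top"); crop(c,"t1.png",110,140,270,280); crop(c,"t2.png",310,200,440,280)
c=camera("scene"); crop(c,"s1.png",360,130,520,280)
E
```

```text
[[ 0.953 -0.001  0.304]
 [-0.304 -0.001  0.953]
 [-0.    -1.    -0.002]]
t1.png 4.285714285714286
t2.png 6.153846153846154
s1.png 4.0
```

View pics/t1.png

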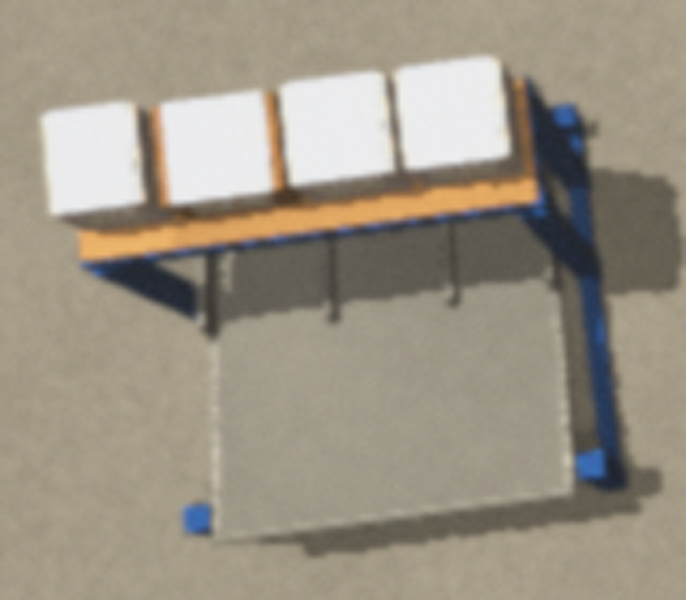

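View pics/t2.png

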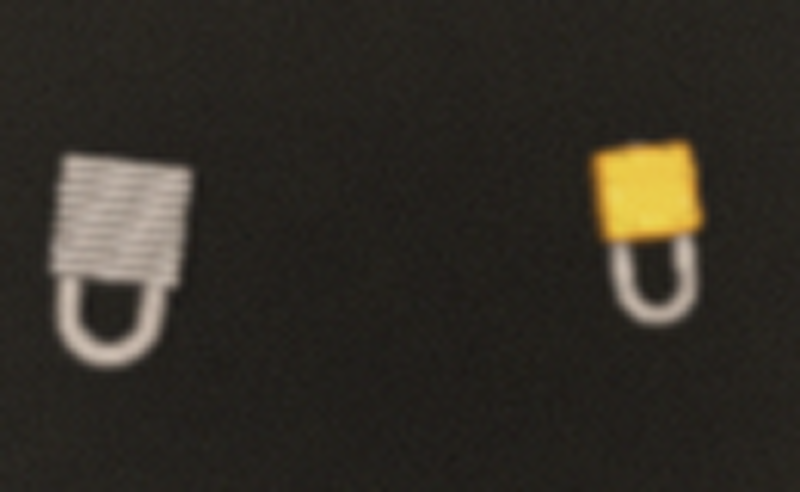

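View pics/s1.png

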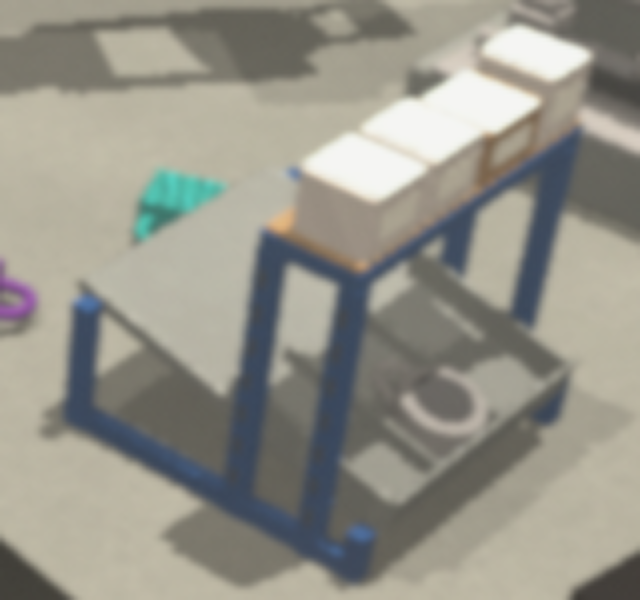

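```bash
python3 - <<'E'
from h import *
c=camera("top"); s=camera("scene")
L=ray(c,110+215/4.286,140+538/4.286,.0955);R=ray(c,110+572/4.286,140+490/4.286,.0955)
print("front corners",L.round(4),R.round(4),np.linalg.norm(L-R))
d=(L-R)[:2];d/=np.linalg.norm(d);x=np.array([d[1],-d[0]]);print("rack yaw deg",np.degrees(np.arctan2(x[1],x[0])))
F=(L+R)[:2]/2
mid=F+x*.115*np.cos(np.radians(15)); st=F+x*.230*np.cos(np.radians(15))
y=d
for nm,off in(("wide",.0635),("narrow",-.0635)): print(nm,(st+y*off).round(4))
# check stop top corners in scene
for off in(-.095,.095):
    p=st+y*off; print("proj stop foot",((proj(s,[*p,.036])-[360,130])*4).round(), "front",((proj(s,[*(F+y*off),.0955])-[360,130])*4).round())
# rack origin: shelf front edge crop top (82,262),(540,205) at z=.186-.198; left lower edge
for u,v in((82,232),(538,180),(82,262),(540,207)):
    P=ray(c,110+u/4.286,140+v/4.286,.198 if v in(232,180) else .186); print("shelf",P.round(4),"along x from front",((P[:2]-F)@x).round(4),"y",((P[:2]-F)@y).round(4))
im=cv2.cvtColor(c["pixels"],cv2.COLOR_RGB2HSV)
def mid_of(mask,z,name):
    n,l,stt,ce=cv2.connectedComponentsWithStats(mask.astype(np.uint8)); i=1+np.argmax(stt[1:,4]); cn,_=cv2.findContours((l==i).astype(np.uint8),0,1); cn=cn[0]
    r=cv2.minAreaRect(cn); print(name,stt[i],r)
    pts=np.array([ray(c,a,b,z) for a,b in cv2.boxPoints(r)]); print(pts.round(4)[:,:2].tolist(),"centre",pts.mean(0).round(4))
    return l==i
h,S,V=im[...,0],im[...,1],im[...,2]
roi=np.zeros(h.shape,bool);roi[200:280,390:440]=1
mid_of(roi&(S>130)&(V>120),.022,"brass block")
mid_of(roi&(V>95),.015,"brass all")
roi[:]=0;roi[200:280,310:345]=1
mid_of(roi&(V>95),.02,"big all")
E
```

```text
front corners [0.4319 0.2331 0.0955] [0.4622 0.0469 0.0955] 0.1887036395608157
rack yaw deg 9.2294256500308
wide [0.6561 0.2383]
narrow [0.6765 0.1129]
proj stop foot [374. 524.] front [ 79. 279.]
proj stop foot [551. 382.] front [268. 164.]
shelf [0.5736 0.2724 0.198 ] along x from front 0.1462 y 0.1104
shelf [0.6051 0.0529 0.198 ] along x from front 0.1421 y -0.1113
shelf [0.561  0.2763 0.186 ] along x from front 0.1343 y 0.1163
shelf [0.5943 0.0536 0.186 ] along x from front 0.1315 y -0.1089
brass block [406 223  18  17 246] ((414.6099548339844, 230.77000427246094), (15.556349754333496, 16.263456344604492), 81.8698959350586)
[[0.5509, -0.3296], [0.5576, -0.3686], [0.5202, -0.3741], [0.5136, -0.3353]] centre [ 0.5356 -0.3519  0.022 ]
brass all [406 223  18  30 373] ((414.5, 237.5), (29.0, 17.0), 90.0)
[[0.555, -0.332], [0.5561, -0.3734], [0.4852, -0.3738], [0.4841, -0.3327]] centre [ 0.5201 -0.353   0.015 ]
big all [318 225  23  35 552] ((328.243896484375, 242.30487060546875), (21.092424392700195, 33.681617736816406), 6.34019136428833)
[[0.4637, -0.1152], [0.5452, -0.1219], [0.5409, -0.1728], [0.4594, -0.1658]] centre [ 0.5023 -0.1439  0.02  ]
```

>>> {"op": "arm_command", "data": {"plan": [[[4.4,-8.6,0],2.6],[[4.4,-8.6,0],2.6],[[4.4,-8.6,0],2.6],[[4.4,-8.6,0],2.6],[[4.4,-8.6,0],2.6]], "fingers": 1}}

```text
time: 0.85
position: [0.3005, 0.3783, 0.2227]
tool_rot: [0.707, -0.029, 0.029, -0.706]
ft_force: [0.3, 1.0, 0.1]
grip_width: 0.0872
```

>>> {"op": "arm_command", "data": {"plan": [[[4.4,-8.8,0],0],[[4.4,-8.8,0],0],[[4.4,-8.8,0],0],[[4.4,-8.8,0],0],[[4.4,-8.8,0],0]]}}

```text
time: 1.35
position: [0.4108, 0.1584, 0.2229]
tool_rot: [-0.706, 0.029, -0.03, 0.707]
ft_force: [0.3, 0.2, -0.0]
grip_width: 0.0871
```

>>> {"op": "arm_command", "data": {"plan": [[[3.4,-9.0,0],0],[[3.4,-9.0,0],0],[[3.4,-9.0,0],0],[[3.4,-9.0,0],0],[[3.4,-9.0,0],0]]}}

```text
time: 1.85
position: [0.496, -0.0675, 0.2229]
tool_rot: [0.707, -0.029, 0.03, -0.706]
ft_force: [0.2, 0.9, -0.2]
grip_width: 0.0871
```

>>> {"op": "arm_command", "data": {"plan": [[[0.96,-3.12,0],0],[[0.96,-3.12,0],0],[[0.96,-3.12,0],0]]}}

```text
time: 2.15
position: [0.521, -0.1474, 0.2228]
tool_rot: [0.707, -0.029, 0.032, -0.705]
ft_force: [-0.2, 0.5, 0.7]
grip_width: 0.087
```

```bash
python3 - <<'E'
from h import *
o=get_obs();print(np.round(o["position"],4))
c=camera("wrist"); cv2.imwrite("pics/w1.png",c["pixels"][:,:,::-1])
E
```

```text
[ 0.521  -0.1474  0.2228]
```

View pics/w1.png

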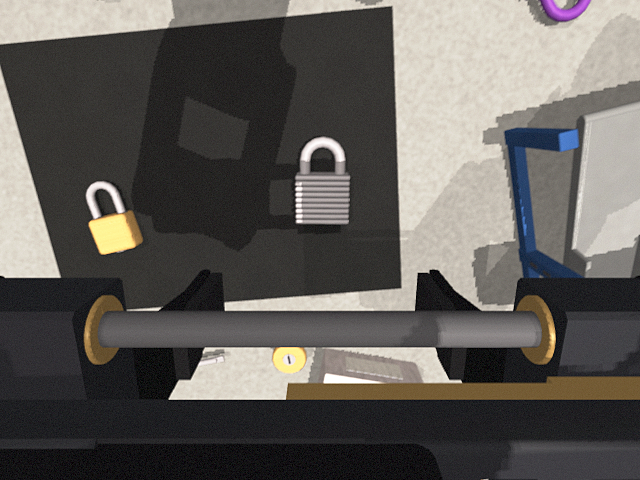

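The wrist view shows the big padlock block at columns 295–349 and rows 173–225, with its shackle towards the robot and square to the jaws. The brass one is at (115,232). I'll check the position.

```bash
python3 - <<'E'
from h import *
c=camera("wrist")
for p in((295,176),(348,174)): print(ray(c,*p,.028).round(4))
for p in((295,224),(349,223)): print(ray(c,*p,.003).round(4))
print("shackle",ray(c,322,138,.014).round(4))
print("small bot",ray(c,104,255,0).round(4),ray(c,142,244,0).round(4))
E
```

```text
[ 0.4906 -0.1659  0.028 ]
[ 0.4929 -0.1176  0.028 ]
[ 0.5418 -0.1726  0.003 ]
[ 0.5454 -0.1182  0.003 ]
shackle [ 0.4595 -0.1385  0.014 ]
small bot [ 0.5588 -0.3743  0.    ] [ 0.5504 -0.3325  0.    ]
```

>>> {"op": "arm_command", "data": {"plan": [[[-0.06,0.14,-2],0],[[-0.06,0.14,-4],0],[[-0.06,0.14,-6],0],[[-0.06,0.14,-7.8],0],[[-0.06,0.14,-8.72],0]], "force": 25}}

```text
time: 2.75
position: [0.5148, -0.1362, 0.0015]
tool_rot: [-0.706, 0.03, -0.026, 0.708]
ft_force: [-0.6, 0.4, -0.2]
grip_width: 0.0867
```

>>> {"op": "arm_command", "data": {"plan": [[[0,0,0],0],[[0,0,0],0],[[0,0,0],0],[[0,0,0],0],[[0,0,0],0]], "fingers": -1}}

```text
time: 3.25
position: [0.518, -0.1395, 0.0054]
tool_rot: [0.707, -0.028, 0.029, -0.706]
ft_force: [-0.7, -2.1, 1.5]
grip_width: 0.0551
```

>>> {"op": "arm_command", "data": {"plan": [[[0,0,0],0],[[0,0,0],0],[[0,0,0],0],[[0,0,0],0]]}}

```text
time: 3.65
position: [0.5181, -0.1398, 0.0053]
tool_rot: [0.707, -0.028, 0.03, -0.706]
ft_force: [-0.6, -2.2, 5.4]
grip_width: 0.0499
```

```bash
python3 - <<'E'
from h import *
for i in range(3):
    o=get_obs();print(np.round(o["position"],4),np.round(o["ft_force"],2),o["grip_width"])
    c=camera("scene")
crop(c,"s2.png",240,180,420,320)
E
```

```text
[ 0.5181 -0.1398  0.0053] [-0.63 -2.21  5.35] 0.04989691867238336
[ 0.5181 -0.1398  0.0053] [-1.7  -2.2   6.32] 0.05028668530676557
[ 0.5181 -0.1397  0.0053] [-1.13 -2.29  5.95] 0.04987905111735505
s2.png 4.285714285714286
```

View pics/s2.png

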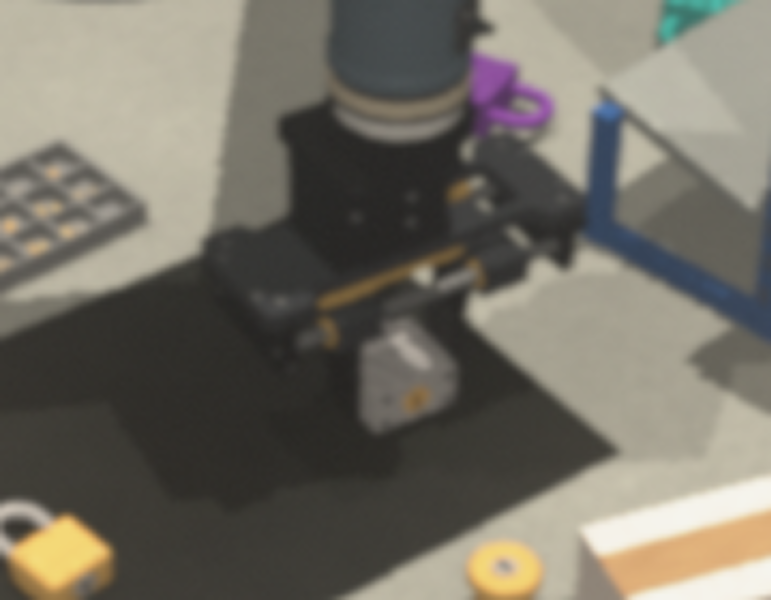

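>>> {"op": "arm_command", "data": {"plan": [[[0,0,0.5],0],[[-0.2,0,2],0],[[-0.8,0.5,4],0.3],[[-1.6,1.4,6],0.6],[[-2.4,2.6,7.6],1.0]]}}

```text
time: 4.3
position: [0.4623, -0.0818, 0.1843]
tool_rot: [-0.707, -0.002, 0.002, 0.707]
ft_force: [-0.0, -0.7, -3.0]
grip_width: 0.0498
```

```bash
python3 - <<'E'
from h import *
o=get_obs();print(np.round(o["position"],4),np.round(o["ft_force"],2),o["grip_width"])
c=camera("scene"); crop(c,"s3.png",240,130,480,310)
E
```

```text
[ 0.4623 -0.0818  0.1843] [-0.04 -0.69 -2.97] 0.04981536461194499
s3.png 3.3333333333333335
```

View pics/s3.png

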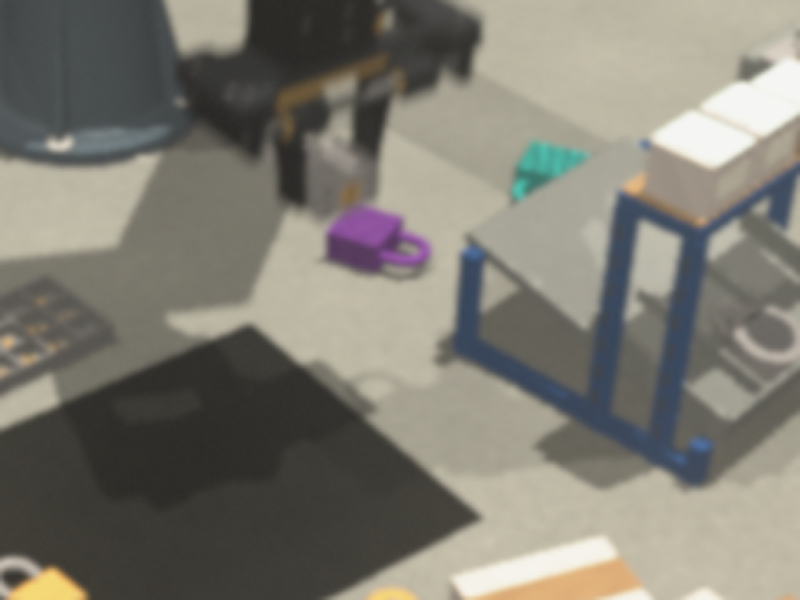

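>>> {"op": "arm_command", "data": {"plan": [[[-0.4,1.5,0],0.5],[[-0.5,3.5,0],1.0],[[-0.6,5.5,0],1.5],[[-0.6,7.5,0],1.8],[[-0.5,9.4,0],1.8]]}}

```text
time: 4.85
position: [0.4484, 0.1548, 0.1823]
tool_rot: [-0.705, -0.056, 0.058, 0.705]
ft_force: [0.2, -0.3, -4.0]
grip_width: 0.0498
```

>>> {"op": "arm_command", "data": {"plan": [[[0.1,1.0,0],0],[[0.2,1.6,0],0],[[0.2,1.6,0],0]]}}

```text
time: 5.15
position: [0.4545, 0.1948, 0.1822]
tool_rot: [-0.704, -0.058, 0.059, 0.705]
ft_force: [0.1, -0.8, -4.4]
grip_width: 0.0496
```

```bash
python3 - <<'E'
from h import *
o=get_obs();print(np.round(o["position"],4),np.round(o["ft_force"],2),o["grip_width"])
print(Ro.from_quat(o["tool_rot"]).as_matrix().round(3)[:,0])
c=camera("wrist"); cv2.imwrite("pics/w2.png",c["pixels"][:,:,::-1])
c=camera("top"); crop(c,"t3.png",110,140,270,280)
E
```

```text
[0.4545 0.1948 0.1822] [ 0.11 -0.78 -4.37] 0.04959118744980958
[ 0.986  0.165 -0.001]
t3.png 4.285714285714286
```

View pics/w2.png

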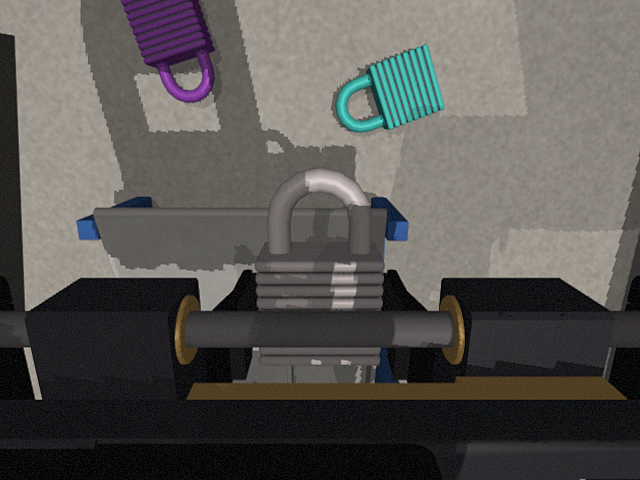

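View pics/t3.png

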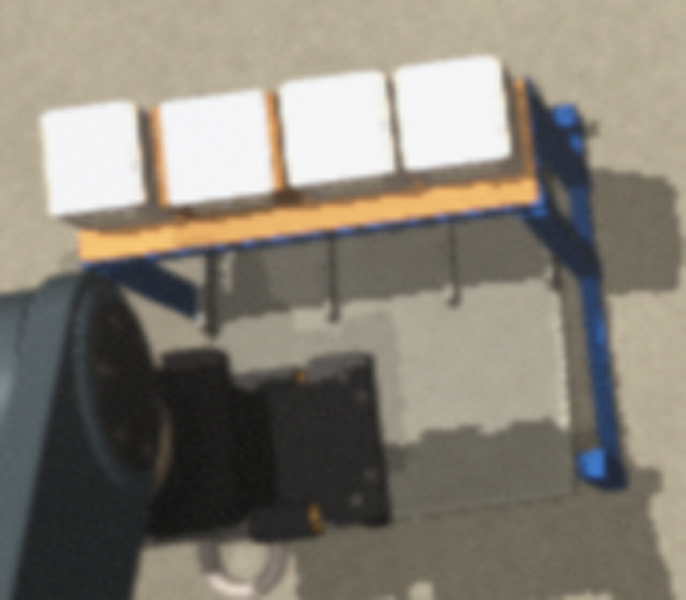

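```bash
python3 - <<'E'
from h import *
c=camera("scene")
for z in (.0,.07,.1,.15,.2,.25,.3,.4): print(z,((proj(c,[.518,-.14,z])-[240,180])*4.2857).round(), proj(c,[.4545,.1948,z+.182]).round())
crop(c,"s4.png",300,0,520,240)
E
```

```text
0.0 [390. 394.] [426. 149.]
0.07 [392. 292.] [430. 123.]
0.1 [393. 246.] [432. 111.]
0.15 [395. 166.] [434.  91.]
0.2 [396.  82.] [437.  69.]
0.25 [398.  -7.] [440.  47.]
0.3 [ 400. -100.] [444.  23.]
0.4 [ 404. -304.] [451. -29.]
s4.png 2.5
```

View pics/s4.png

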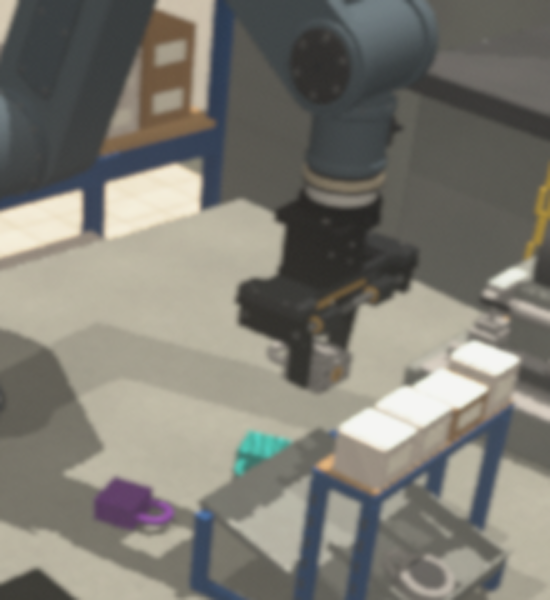

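>>> {"op": "arm_command", "data": {"plan": [[[1.0,0.3,0],0],[[2.2,0.6,-0.6],0],[[2.58,0.75,-1.8],0],[[2.58,0.75,-2.8],0],[[2.58,0.75,-3.2],0]]}}

```text
time: 5.8
position: [0.5182, 0.2097, 0.1]
tool_rot: [0.705, 0.054, -0.059, -0.705]
ft_force: [-1.4, 0.0, -3.1]
grip_width: 0.0501
```

```bash
python3 - <<'E'
from h import *
c=camera("scene"); crop(c,"s5.png",360,100,520,240)
c=camera("top"); crop(c,"t4.png",110,140,270,280)
o=get_obs();print(np.round(o["position"],4),np.round(o["ft_force"],2),o["grip_width"])
E
```

```text
s5.png 4.285714285714286
t4.png 4.285714285714286
[0.5184 0.2102 0.101 ] [ 0.48  0.59 -3.51] 0.04985755800273056
```

View pics/s5.png

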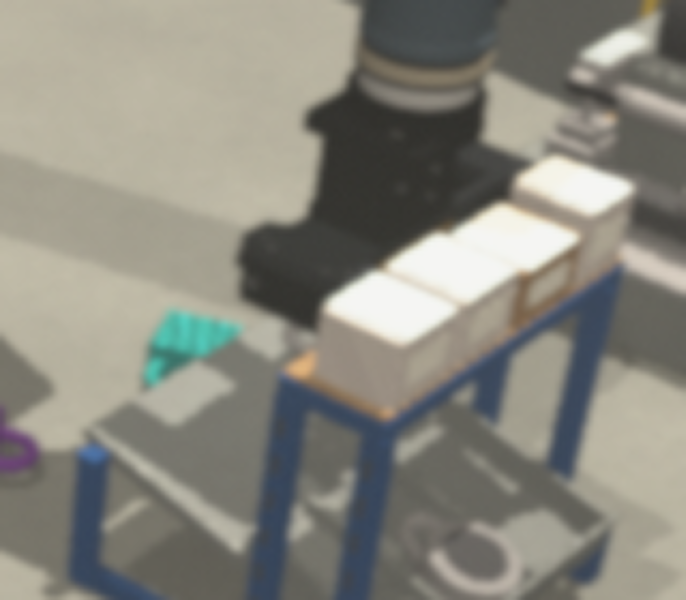

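View pics/t4.png

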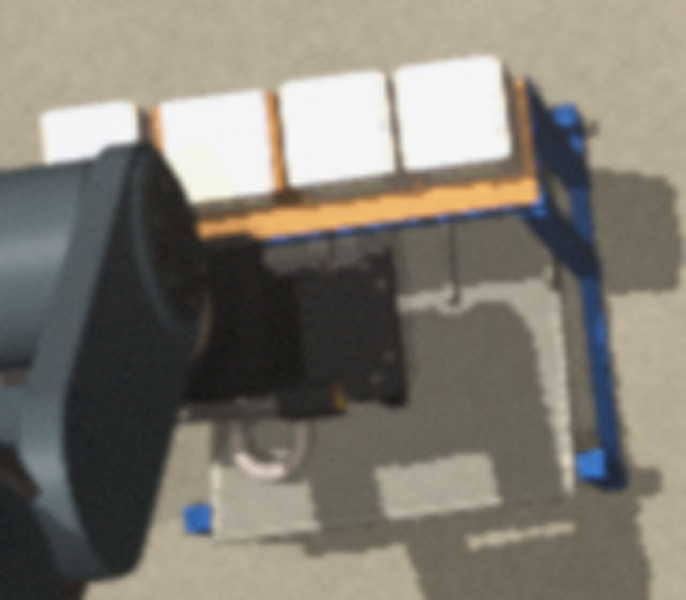

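The top view shows the padlock above the wide lane, with its shackle tip at crop (272,478), and the gripper body just in front of the shelf. I'll back off 5 mm and lower gently.

>>> {"op": "arm_command", "data": {"plan": [[[-0.2,0.1,-0.2],0],[[-0.2,0.1,-0.4],0],[[-0.2,0.1,-0.5],0],[[-0.2,0.1,-0.5],0]], "force": 10}}

```text
time: 6.3
position: [0.5152, 0.2141, 0.0904]
tool_rot: [-0.705, -0.058, 0.057, 0.705]
ft_force: [-0.4, 0.1, -4.1]
grip_width: 0.0503
```

>>> {"op": "arm_command", "data": {"plan": [[[0,0,-0.08],0],[[0,0,-0.16],0],[[0,0,-0.16],0]], "force": 5}}

```text
time: 6.6
position: [0.5154, 0.2141, 0.0861]
tool_rot: [-0.705, -0.058, 0.057, 0.705]
ft_force: [1.1, 0.8, -3.0]
grip_width: 0.05
```

>>> {"op": "arm_command", "data": {"plan": [[[0,0,-0.08],0],[[0,0,-0.12],0],[[0,0,-0.12],0]]}}

```text
time: 6.9
position: [0.5166, 0.2143, 0.0836]
tool_rot: [-0.705, -0.058, 0.056, 0.705]
ft_force: [1.9, 0.9, -0.2]
grip_width: 0.0497
```

>>> {"op": "arm_command", "data": {"plan": [[[0,0,-0.08],0],[[0,0,-0.12],0],[[0,0,-0.12],0]], "force": 3}}

```text
time: 7.2
position: [0.5159, 0.2141, 0.0801]
tool_rot: [-0.705, -0.058, 0.057, 0.705]
ft_force: [3.5, 0.9, 0.2]
grip_width: 0.0499
```

>>> {"op": "arm_command", "data": {"plan": [[[0,0,-0.06],0],[[0,0,-0.06],0]]}}

```text
time: 7.4
position: [0.5151, 0.214, 0.0787]
tool_rot: [0.705, 0.057, -0.057, -0.705]
ft_force: [1.9, -0.2, 2.7]
grip_width: 0.0503
```

>>> {"op": "arm_command", "data": {"plan": [[[0,0,0],0],[[0,0,0],0],[[0,0,0],0]], "fingers": 0.4}}

```text
time: 7.7
position: [0.5139, 0.2138, 0.0782]
tool_rot: [0.705, 0.057, -0.058, -0.705]
ft_force: [-0.1, 0.6, -0.1]
grip_width: 0.0596
```

>>> {"op": "arm_command", "data": {"plan": [[[0,0,0.8],0],[[-0.5,0,2.5],0],[[-2,-0.3,4],0],[[-4,-0.7,4],0],[[-6,-1,4],0]]}}

```text
time: 8.2
position: [0.3682, 0.1893, 0.1795]
tool_rot: [-0.705, -0.058, 0.057, 0.705]
ft_force: [-0.5, -0.7, -0.5]
grip_width: 0.0609
```

```bash
python3 - <<'E'
from h import *
c=camera("top"); crop(c,"t5.png",110,140,270,280)
c=camera("wrist"); cv2.imwrite("pics/w5.png",c["pixels"][:,:,::-1])
o=get_obs();print(np.round(o["position"],4),np.round(o["ft_force"],2),o["grip_width"])
E
```

```text
t5.png 4.285714285714286
[0.3561 0.1875 0.177 ] [-0.27  0.54  0.13] 0.06089918233834076
```

View pics/t5.png

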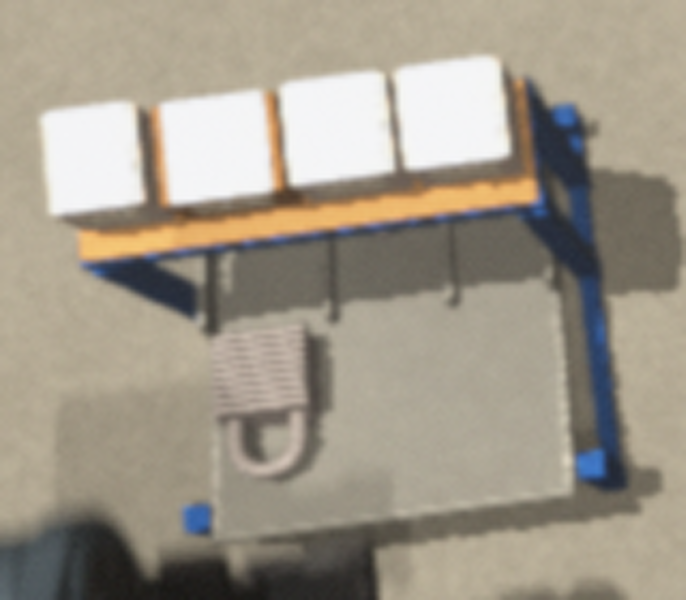

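View pics/w5.png

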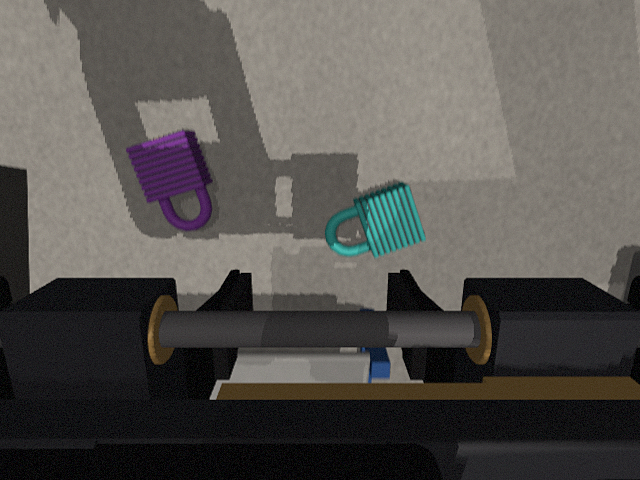

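```bash
cat >> h.py <<'E'
psi=np.radians(9.23); th=np.radians(15)
X2=np.array([np.cos(psi),np.sin(psi),0]);Y2=np.array([-np.sin(psi),np.cos(psi),0])
F0=np.array([.44705,.14,.0955])
Xt=X2*np.cos(th)-np.array([0,0,np.sin(th)]); Zt=np.cross(Xt,Y2)
# coords in tray: (d from front edge along slope, y, height)
def tray(c,u,v,h):
    K,R,t=map(np.array,(c["camera_matrix"],c["R"],c["t"])); C=-R.T@t
    d=R.T@np.linalg.solve(K,[u,v,1]); k=((F0+Zt*h-C)@Zt)/(d@Zt); P=C+d*k
    return np.round([(P-F0)@Xt*1000,(P-F0)@Y2*1000,(P-F0)@Zt*1000],1),P.round(4)
E
python3 - <<'E'
from h import *
c=camera("top")
for n,u,v,h in(("kl",213,337,.028),("kr",307,322,.028),("rl",217,420,.028),("rr",310,408,.028),("tip",270,480,.014),("lipL",210,330,.02),("div1",335,318,.012),("div2",455,303,.012),("lipR",558,287,.02)): print(n,*tray(c,110+u/4.2857,140+v/4.2857,h))
E
```

```text
kl [102.4  84.7  28. ] [0.5383 0.2407 0.096 ]
kr [103.9  34.6  28. ] [0.5477 0.1914 0.0957]
rl [54.5 83.1 28. ] [0.4929 0.2316 0.1084]
rr [54.3 34.3 28. ] [0.5005 0.1834 0.1085]
tip [22.7 60.4 14. ] [0.4626 0.2037 0.1031]
lipL [110.7  89.1  20. ] [0.5434 0.2459 0.0862]
div1 [111.9  24.1  12. ] [0.5529 0.1817 0.0781]
div2 [111.3 -40.9  12. ] [0.5628 0.1173 0.0783]
lipR [108.7 -98.3  20. ] [0.5716 0.0607 0.0867]
```

>>> {"op": "arm_command", "data": {"plan": [[[1.5,0.3,-0.5],0],[[2.4,0.35,-1],0],[[2.8,0.4,-1.8],0],[[2.8,0.4,-1.8],0],[[2.8,0.4,-1.8],0]], "fingers": -0.45, "force": 20}}

```text
time: 8.85
position: [0.4389, 0.1995, 0.1331]
tool_rot: [0.705, 0.057, -0.058, -0.705]
ft_force: [-0.3, 0.5, 1.4]
grip_width: 0.0293
```

```bash
python3 - <<'E'
from h import *
o=get_obs();print(np.round(o["position"],4),np.round(o["ft_force"],2),o["grip_width"],Ro.from_quat(o["tool_rot"]).as_matrix().round(3)[:,0])
c=camera("wrist"); cv2.imwrite("pics/w6.png",c["pixels"][:,:,::-1])
E
```

```text
[0.4389 0.1995 0.1331] [-0.25  0.51  1.38] 0.029335928685227705 [ 0.987  0.162 -0.002]
```

View pics/w6.png

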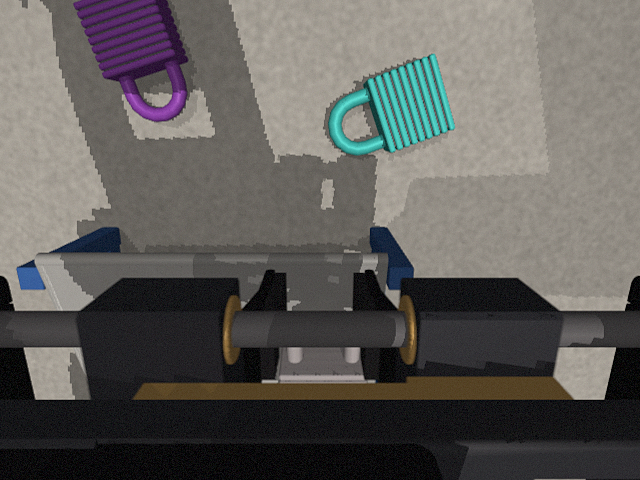

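>>> {"op": "arm_command", "data": {"plan": [[[0.2,0.06,-0.7],0],[[0.4,0.09,-1.1],0],[[0.5,0.1,-1.36],0],[[0.5,0.1,-1.36],0],[[0.5,0.1,-1.36],0]]}}

```text
time: 9.4
position: [0.4516, 0.2021, 0.0998]
tool_rot: [0.705, 0.057, -0.057, -0.705]
ft_force: [-0.7, -0.3, 0.3]
grip_width: 0.0241
```

```bash
python3 - <<'E'
from h import *
c=camera("top"); crop(c,"t7.png",110,140,270,280)
o=get_obs();print(np.round(o["position"],4),np.round(o["ft_force"],2),o["grip_width"],Ro.from_quat(o["tool_rot"]).as_matrix().round(3)[:,0])
E
```

```text
t7.png 4.285714285714286
[0.4517 0.2021 0.0999] [ 0.73 -0.82  0.11] 0.02395635363692332 [0.987 0.162 0.   ]
```

View pics/t7.png

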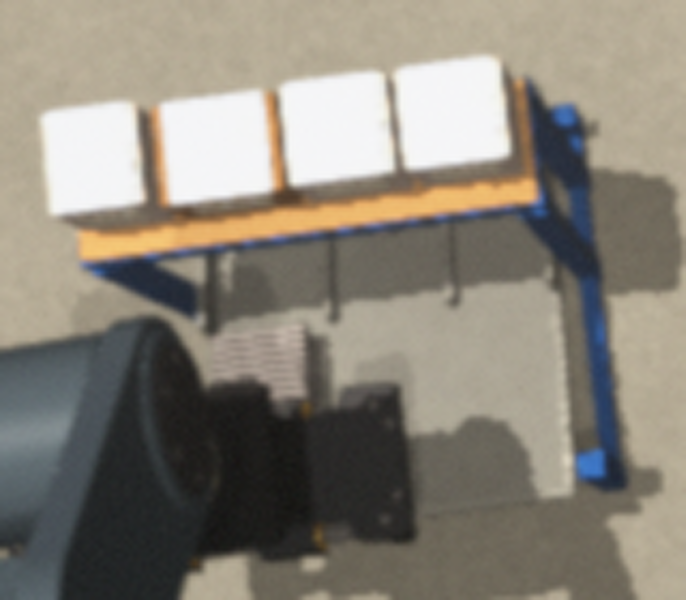

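>>> {"op": "arm_command", "data": {"plan": [[[0.2,0.03,-0.12],0],[[0.4,0.06,-0.18],0],[[0.6,0.09,-0.24],0],[[0.8,0.12,-0.3],0],[[0.8,0.12,-0.3],0]]}}

```text
time: 9.95
position: [0.4731, 0.2052, 0.0919]
tool_rot: [-0.705, -0.058, 0.057, 0.705]
ft_force: [-0.4, -0.6, -0.4]
grip_width: 0.0238
```

```bash
python3 - <<'E'
from h import *
c=camera("top"); crop(c,"t8.png",110,140,270,280)
o=get_obs();print(np.round(o["position"],4),np.round(o["ft_force"],2),o["grip_width"],Ro.from_quat(o["tool_rot"]).as_matrix().round(3)[:,0])
E
```

```text
t8.png 4.285714285714286
[0.4726 0.2052 0.0919] [-0.23 -0.24 -0.19] 0.024040457875462162 [0.987 0.162 0.001]
```

View pics/t8.png

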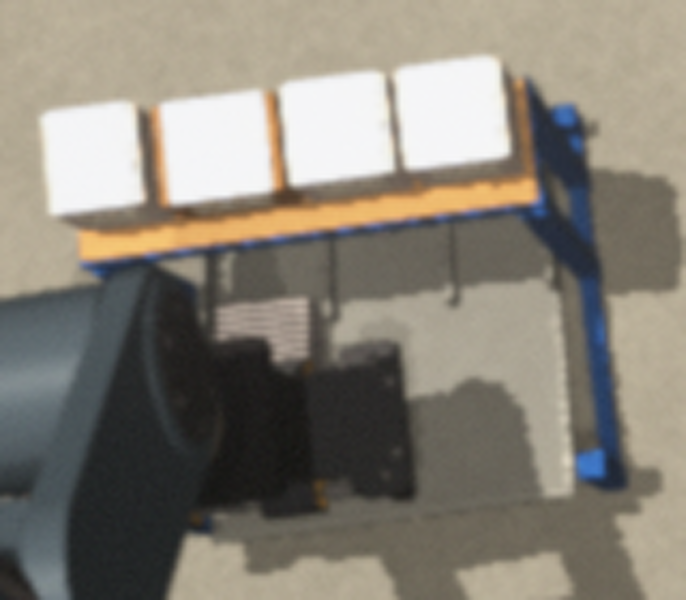

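>>> {"op": "arm_command", "data": {"plan": [[[0.5,0.08,-0.13],0],[[1.84,0.28,-0.49],0],[[1.6,0.24,-0.3],0],[[1.0,0.15,0.1],0],[[0,0,1],0]]}}

```text
time: 10.5
position: [0.4727, 0.2049, 0.1161]
tool_rot: [0.705, 0.057, -0.057, -0.705]
ft_force: [0.3, -1.3, 0.9]
grip_width: 0.0238
```

```bash
python3 - <<'E'
from h import *
c=camera("top"); crop(c,"t9.png",110,140,270,280)
c=camera("scene"); crop(c,"s9.png",360,100,520,240)
o=get_obs();print(np.round(o["position"],4),np.round(o["ft_force"],2),o["grip_width"],Ro.from_quat(o["tool_rot"]).as_matrix().round(3)[:,0])
E
```

```text
t9.png 4.285714285714286
s9.png 4.285714285714286
[0.4695 0.205  0.1185] [0.26 0.12 0.24] 0.024459876271938446 [ 0.987  0.162 -0.001]
```

View pics/t9.png

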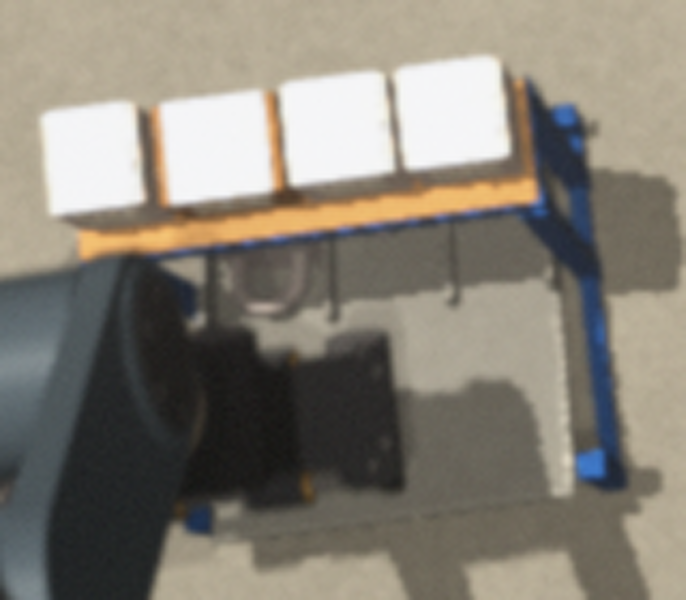

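View pics/s9.png

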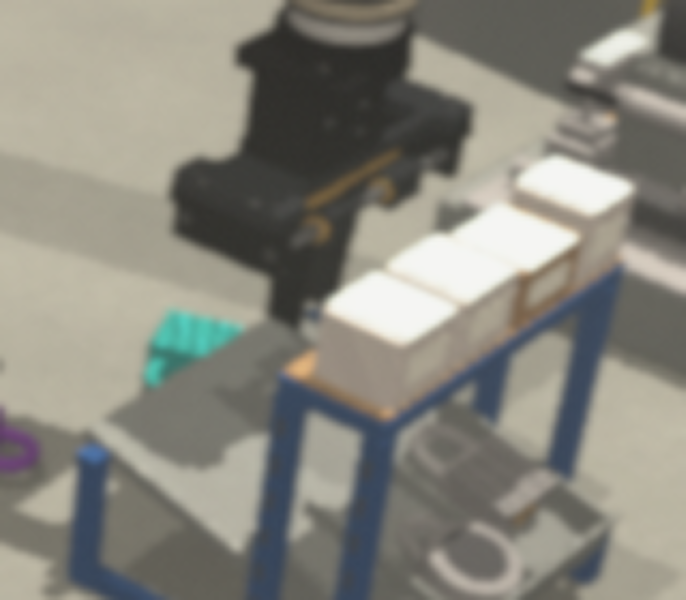

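```bash
python3 - <<'E'
from h import *
c=camera("top")
print(*tray(c,110+270/4.2857,140+317/4.2857,.014))
s=camera("scene"); crop(s,"s10.png",440,190,520,250)
# where block top corners would be if at stop
for e in (0,10,20):
  for dx,dy in((-46,25),(-46,-25),(0,25),(0,-25),(-80,0)):
    P=F0+Xt*(.230-e/1000+dx/1000)+Y2*(.0585+dy/1000)+Zt*(.028 if dx>-80 else .014); print(e,dx,dy,((proj(s,P)-[440,190])*10).round())
E
```

```text
[116.6  58.6  14. ] [0.5524 0.2165 0.0788]
s10.png 10.0
0 -46 25 [451. 182.]
0 -46 -25 [337. 267.]
0 0 25 [603. 298.]
0 0 -25 [491. 386.]
0 -80 0 [262. 179.]
10 -46 25 [418. 157.]
10 -46 -25 [305. 241.]
10 0 25 [569. 273.]
10 0 -25 [457. 360.]
10 -80 0 [231. 154.]
20 -46 25 [386. 133.]
20 -46 -25 [272. 216.]
20 0 25 [536. 247.]
20 0 -25 [424. 334.]
20 -80 0 [199. 129.]
```

View pics/s10.png

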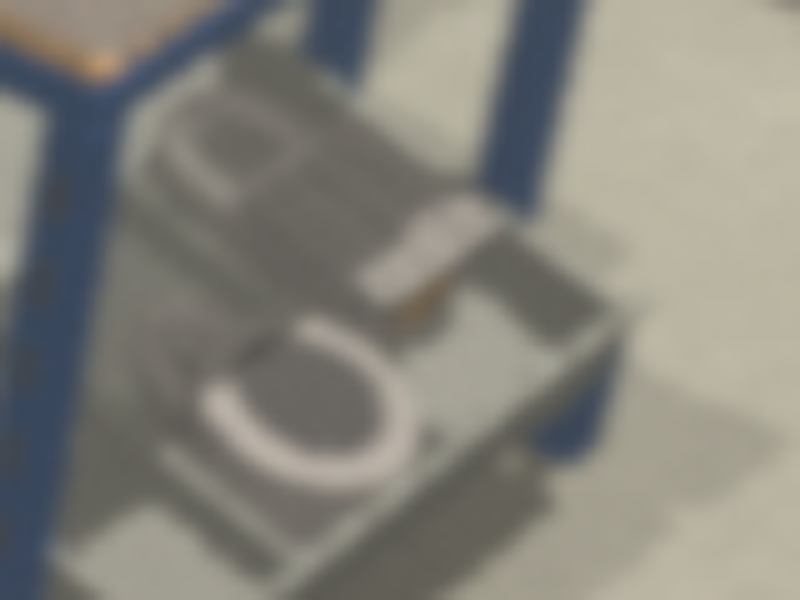

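```bash
python3 - <<'E'
from h import *
c=camera("top")
P=np.array([.4726,.2052,0])
for h in (.16,.2,.26):
  for a in(-.0375,0,.0375):
    print(h,a,*[((proj(c,P+X2*a+Y2*b+[0,0,h])-[110,140])*4.2857).round() for b in(0,-.095,-.05)])
E
```

```text
0.16 -0.0375 [241. 525.] [432. 500.] [341. 512.]
0.16 0 [233. 451.] [423. 425.] [333. 437.]
0.16 0.0375 [226. 376.] [415. 351.] [325. 363.]
0.2 -0.0375 [214. 520.] [412. 494.] [318. 506.]
0.2 0 [206. 443.] [404. 416.] [310. 429.]
0.2 0.0375 [198. 366.] [395. 340.] [302. 352.]
0.26 -0.0375 [169. 512.] [380. 484.] [280. 497.]
0.26 0 [161. 430.] [371. 402.] [272. 415.]
0.26 0.0375 [153. 348.] [363. 320.] [264. 333.]
```

```bash
python3 - <<'E'
import cv2
im=cv2.imread("pics/t8.png")[230:540,150:450]
im=cv2.convertScaleAbs(im,alpha=2.2,beta=20)
cv2.imwrite("pics/t8b.png",cv2.resize(im,None,fx=1.9,fy=1.9))
E
```

```text
(no output)
```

View pics/t8b.png

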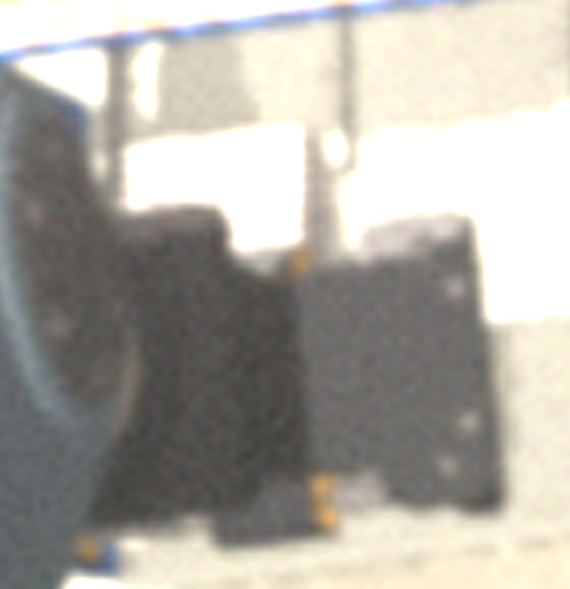

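The small shove left the big padlock about 33 mm short of the stop. Its shackle tip is at d≈117 of 150, well aligned in its lane, and out of vertical-finger reach. I'll pick up the small padlock by its shackle and use its flat keyway end to push the big one home.

>>> {"op": "arm_command", "data": {"plan": [[[-0.6,-0.5,1.2],0],[[-0.8,-2,2.2],0],[[-0.8,-4,3],0],[[-0.8,-6,3],0],[[-0.6,-8,3],0]], "fingers": 0.6}}

```text
time: 11.25
position: [0.4574, 0.007, 0.1926]
tool_rot: [0.705, 0.059, -0.057, -0.704]
ft_force: [0.9, 0.3, -0.6]
grip_width: 0.0564
```

>>> {"op": "arm_command", "data": {"plan": [[[0.3,-2,0],0],[[0.6,-4,0],0],[[0.9,-6,0],0],[[1.2,-8,0],0],[[1.5,-10,0],0]]}}

```text
time: 11.75
position: [0.4942, -0.2414, 0.1915]
tool_rot: [0.705, 0.057, -0.057, -0.705]
ft_force: [0.5, 0.2, 0.1]
grip_width: 0.07
```

>>> {"op": "arm_command", "data": {"plan": [[[0,-2,-0.5],0],[[0.1,-3.8,-1.5],0],[[0.1,-4.4,-2],0],[[0.1,-4.4,-2],0]]}}

```text
time: 12.15
position: [0.4953, -0.3515, 0.1389]
tool_rot: [-0.704, -0.055, 0.057, 0.705]
ft_force: [-0.3, -0.1, -0.2]
grip_width: 0.0695
```

```bash
python3 - <<'E'
from h import *
c=camera("wrist"); cv2.imwrite("pics/w11.png",c["pixels"][:,:,::-1])
o=get_obs();print(np.round(o["position"],4),np.round(o["ft_force"],2),o["grip_width"],Ro.from_quat(o["tool_rot"]).as_matrix().round(3)[:,0])
E
```

```text
[ 0.4955 -0.3494  0.1401] [0.1  0.53 0.88] 0.06961546113366088 [ 0.987  0.159 -0.001]
```

View pics/w11.png

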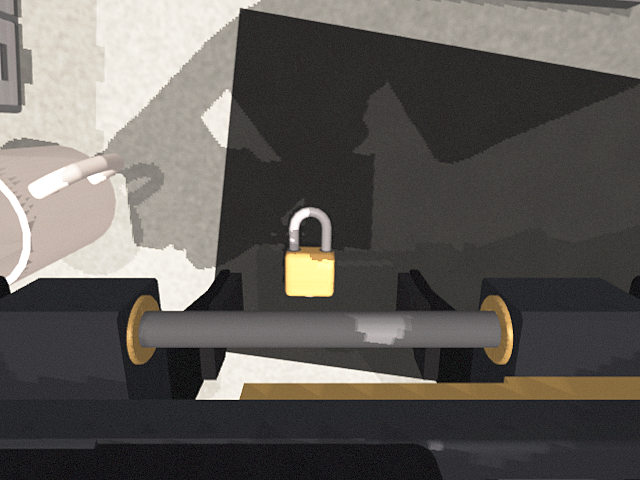

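```bash
python3 - <<'E'
from h import *
c=camera("wrist")
print("tip",ray(c,311,208,.011).round(4)); print(ray(c,286,250,.022).round(4),ray(c,334,247,.022).round(4)); print(ray(c,286,297,0).round(4),ray(c,334,295,0).round(4))
E
```

```text
tip [ 0.485  -0.3585  0.011 ]
[ 0.5176 -0.3724  0.022 ] [ 0.5095 -0.337   0.022 ]
[ 0.5663 -0.3674  0.    ] [ 0.5581 -0.3277  0.    ]
```

>>> {"op": "arm_command", "data": {"plan": [[[0.02,-0.26,-1.8],0],[[0.02,-0.26,-3.6],0],[[0.02,-0.26,-4.8],0],[[0.02,-0.26,-5.3],0],[[0.02,-0.26,-5.3],0]], "force": 45}}

```text
time: 12.75
position: [0.4963, -0.353, 0.0087]
tool_rot: [-0.704, -0.057, 0.058, 0.706]
ft_force: [0.5, 0.3, 0.6]
grip_width: 0.0697
```

>>> {"op": "arm_command", "data": {"plan": [[[0,0,0],0],[[0,0,0],0],[[0,0,0],0],[[0,0,0],0],[[0,0,0],0]], "fingers": -1}}

```text
time: 13.25
position: [0.4967, -0.3553, 0.0103]
tool_rot: [0.705, 0.058, -0.057, -0.704]
ft_force: [-0.2, -0.9, 1.1]
grip_width: 0.0375
```

>>> {"op": "arm_command", "data": {"plan": [[[0,0,0],0],[[0,0,0],0],[[0,0,0],0]]}}

```text
time: 13.55
position: [0.4965, -0.3553, 0.0099]
tool_rot: [0.705, 0.057, -0.057, -0.705]
ft_force: [-0.7, -0.6, 3.3]
grip_width: 0.0301
```

>>> {"op": "arm_command", "data": {"plan": [[[0,0,0],0],[[0,0,0],0],[[0.16,0.03,-0.16],0],[[0.16,0.03,-0.16],0]], "fingers": 0}}

```text
time: 13.95
position: [0.5006, -0.3535, 0.0047]
tool_rot: [-0.704, -0.057, 0.058, 0.705]
ft_force: [-0.4, -0.3, 0.4]
grip_width: 0.043
```

```bash
python3 - <<'E'
from h import *
c=camera("wrist"); cv2.imwrite("pics/w12.png",c["pixels"][:,:,::-1])
o=get_obs();print(np.round(o["position"],4),np.round(o["ft_force"],2),o["grip_width"],Ro.from_quat(o["tool_rot"]).as_matrix().round(3)[:,0])
c=camera("scene"); crop(c,"s12.png",180,240,300,350)
E
```

```text
[ 0.5005 -0.3535  0.0049] [-0.46  0.22  0.59] 0.04293207618371408 [ 0.987  0.162 -0.001]
s12.png 5.454545454545454
```

View pics/w12.png

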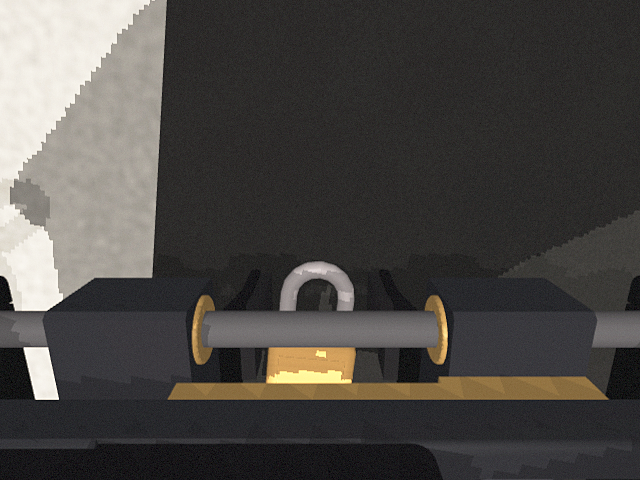

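View pics/s12.png

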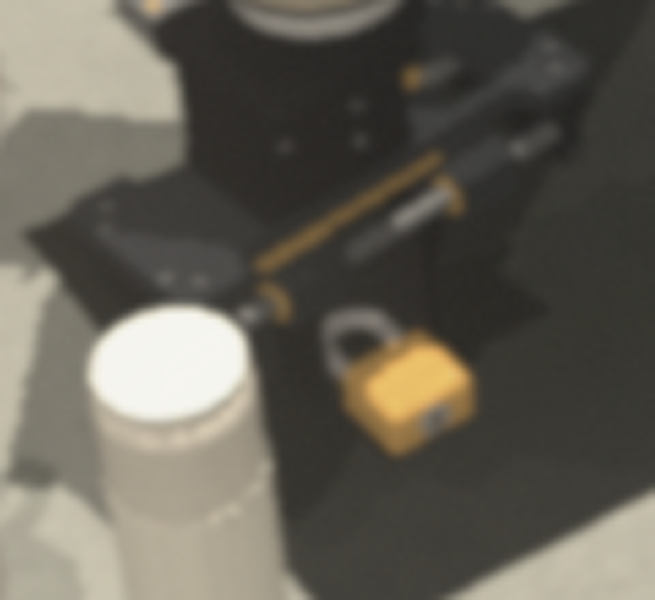

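```bash
python3 - <<'E'
from h import *
c=camera("wrist")
print(ray(c,317,262,.012).round(4)); P=np.array([.5005,-.3535,.0049])
for a in(-.0095,0,.0095):
  for b in(-.0215,.0215): print(proj(c,P+X2*a+Y2*b).round())
E
```

```text
[ 0.4838 -0.3587  0.012 ]
[274. 273.]
[371. 273.]
[275. 293.]
[370. 293.]
[275. 312.]
[369. 312.]
```

>>> {"op": "arm_command", "data": {"plan": [[[-0.17,-0.03,0.02],0],[[-0.17,-0.03,0.02],0],[[-0.17,-0.03,0.02],0]], "fingers": -1}}

```text
time: 14.4
position: [0.4958, -0.3548, 0.0061]
tool_rot: [-0.705, -0.057, 0.057, 0.705]
ft_force: [-1.4, -0.3, -0.1]
grip_width: 0.0299
```

>>> {"op": "arm_command", "data": {"plan": [[[0,0,0],0],[[0,0,0],0],[[0,0,0],0]]}}

```text
time: 14.7
position: [0.496, -0.3548, 0.0061]
tool_rot: [-0.705, -0.057, 0.058, 0.705]
ft_force: [-1.5, 0.3, 0.0]
grip_width: 0.0298
```

>>> {"op": "arm_command", "data": {"plan": [[[0,0,0.4],0],[[0,0,1.2],0],[[0,0,2],0],[[0,0,2],0]]}}

```text
time: 15.1
position: [0.4981, -0.3564, 0.0591]
tool_rot: [0.707, 0.059, -0.056, -0.703]
ft_force: [1.2, -0.0, -2.4]
grip_width: 0.0298
```

```bash
python3 - <<'E'
from h import *
c=camera("wrist"); cv2.imwrite("pics/w13.png",c["pixels"][:,:,::-1])
o=get_obs();print(np.round(o["position"],4),np.round(o["ft_force"],2),o["grip_width"],Ro.from_quat(o["tool_rot"]).as_matrix().round(3)[:,0])
c=camera("scene"); crop(c,"s13.png",180,200,320,350)
E
```

```text
[ 0.4972 -0.3557  0.0576] [-0.27 -0.01 -2.1 ] 0.02988001497183933 [0.987 0.162 0.002]
s13.png 4.0
```

View pics/w13.png

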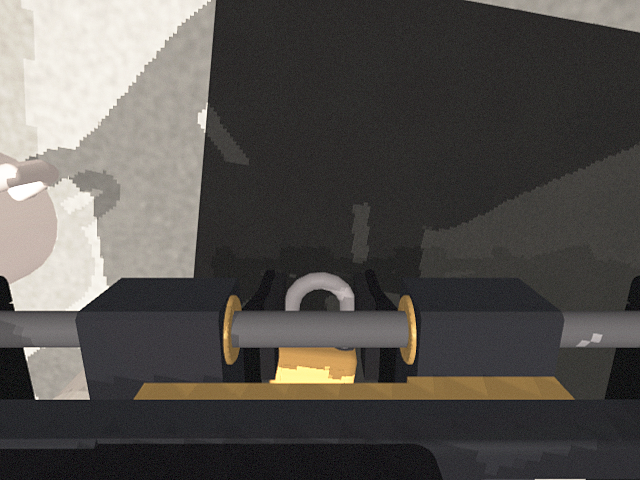

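View pics/s13.png

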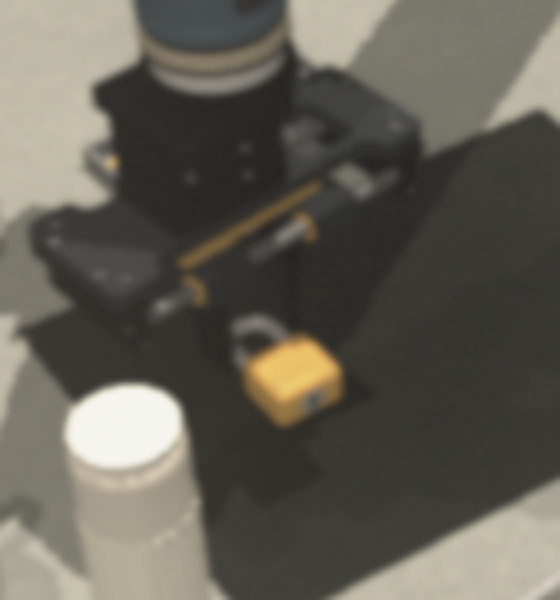

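>>> {"op": "arm_command", "data": {"plan": [[[-0.3,0.5,1.5],0],[[-0.6,1.5,3],0],[[-0.9,3,4.3],0],[[-1.2,4.6,5.4],0],[[-1.5,6.4,6],0]]}}

```text
time: 15.7
position: [0.4589, -0.1943, 0.2072]
tool_rot: [0.705, 0.058, -0.056, -0.704]
ft_force: [-0.0, 0.4, -1.6]
grip_width: 0.0303
```

>>> {"op": "arm_command", "data": {"plan": [[[-0.1,1.9,0],0],[[-0.2,3.8,0],0],[[-0.3,5.7,0],0],[[-0.3,7.6,0],0],[[-0.3,9.5,0],0]]}}

```text
time: 16.2
position: [0.45, 0.0446, 0.2052]
tool_rot: [-0.705, -0.056, 0.058, 0.705]
ft_force: [0.2, 0.0, -2.4]
grip_width: 0.0302
```

>>> {"op": "arm_command", "data": {"plan": [[[0,1.9,0],0],[[0,3.8,0],0],[[0,5.4,0],0],[[0.2,6.3,0],0],[[0.2,6.3,0],0]]}}

```text
time: 16.7
position: [0.4559, 0.2029, 0.2051]
tool_rot: [-0.704, -0.059, 0.059, 0.705]
ft_force: [-0.0, -0.8, -2.0]
grip_width: 0.0302
```

```bash
python3 - <<'E'
from h import *
c=camera("wrist"); cv2.imwrite("pics/w14.png",c["pixels"][:,:,::-1])
o=get_obs();print(np.round(o["position"],4),np.round(o["ft_force"],2),o["grip_width"],Ro.from_quat(o["tool_rot"]).as_matrix().round(3)[:,0])
c=camera("top"); crop(c,"t14.png",110,140,270,280)
E
```

```text
[0.4554 0.2012 0.205 ] [ 0.33 -0.55 -1.41] 0.030062164934274035 [ 0.986  0.165 -0.002]
t14.png 4.285714285714286
```

View pics/t14.png

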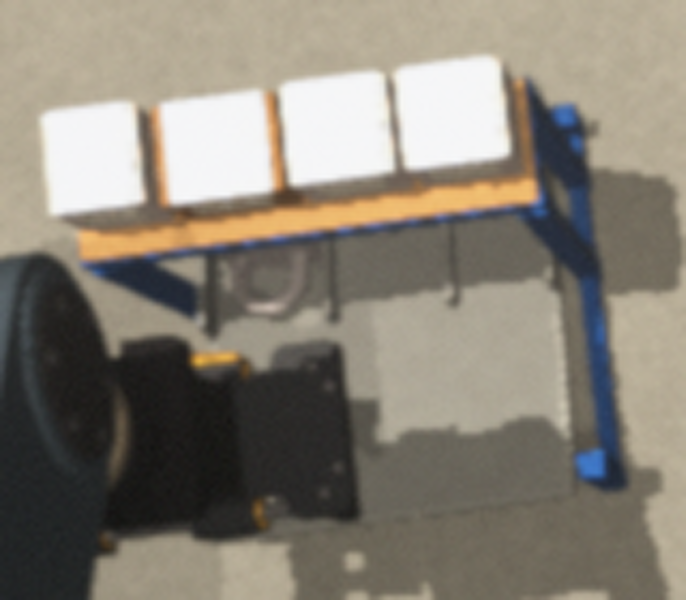

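View pics/w14.png

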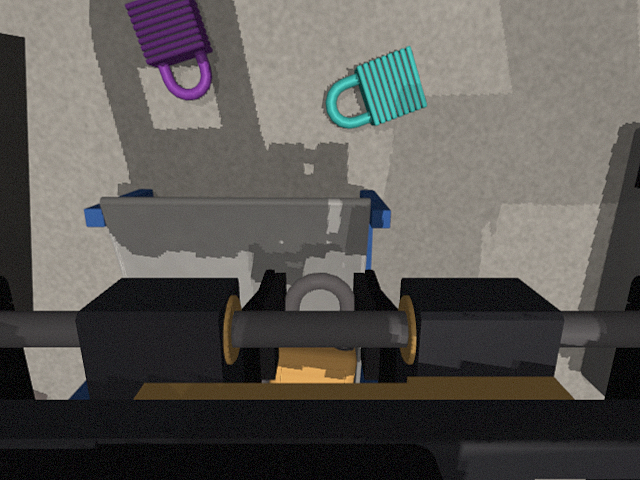

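```bash
python3 - <<'E'
from h import *
c=camera("top"); T=np.array([.4554,.2012,0])
for u,v in((195,357),(244,352)):
    P=ray(c,110+u/4.2857,140+v/4.2857,.221); print(P.round(4),((P-T)@X2).round(4),((P-T)@Y2).round(4))
w=camera("wrist"); P=ray(w,319,273,.211); print("tip",((P-T)@X2).round(4),((P-T)@Y2).round(4))
P=ray(c,110+270/4.2857,140+315/4.2857,.079);print(P)
E
```

```text
[0.5111 0.2058 0.221 ] 0.0557 -0.0044
[0.514  0.1829 0.221 ] 0.055 -0.0275
tip -0.0122 -0.0032
[0.55344993 0.21652933 0.079     ]
```

>>> {"op": "arm_command", "data": {"plan": [[[0.3,0.1,-1.5],0],[[0.6,0.2,-3],0],[[0.8,0.25,-3.8],0],[[1.0,0.27,-4.3],0],[[1.0,0.27,-4.5],0]]}}

```text
time: 17.4
position: [0.4818, 0.2058, 0.0925]
tool_rot: [0.705, 0.056, -0.057, -0.705]
ft_force: [0.7, 0.1, -1.4]
grip_width: 0.03
```

```bash
python3 - <<'E'
from h import *
c=camera("top"); crop(c,"t15.png",110,140,270,280)
c=camera("scene"); crop(c,"s15.png",360,100,520,240)
o=get_obs();print(np.round(o["position"],4),np.round(o["ft_force"],2),o["grip_width"],Ro.from_quat(o["tool_rot"]).as_matrix().round(3)[:,0])
E
```

```text
t15.png 4.285714285714286
s15.png 4.285714285714286
[0.4812 0.2062 0.0934] [-0.   -0.61 -1.61] 0.02995138237119153 [ 0.987  0.161 -0.001]
```

View pics/t15.png

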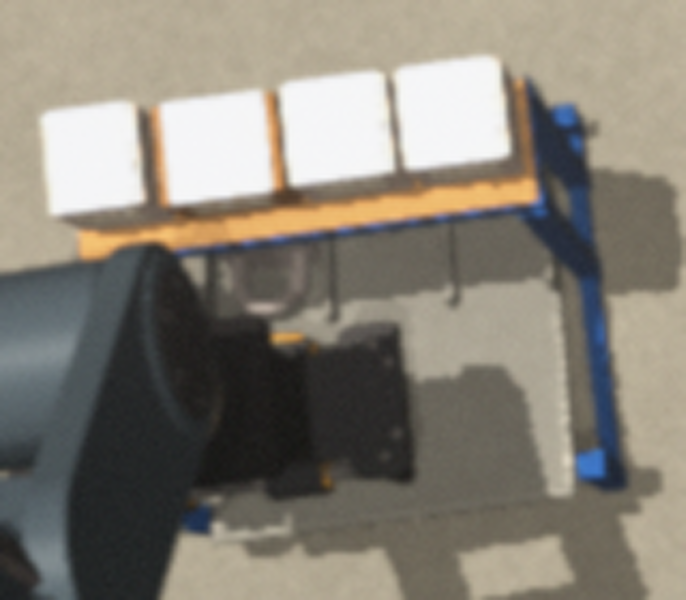

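View pics/s15.png

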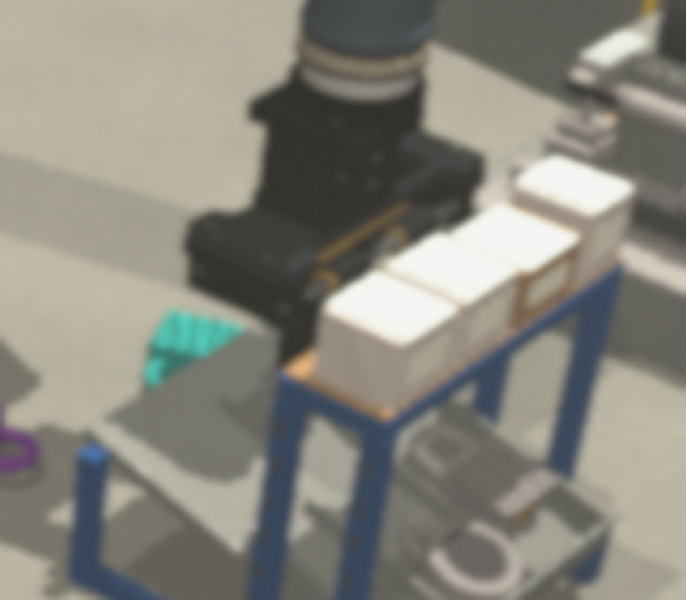

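>>> {"op": "arm_command", "data": {"plan": [[[0.25,0.04,-0.25],0],[[0.5,0.08,-0.35],0],[[0.7,0.11,-0.42],0],[[0.86,0.13,-0.47],0],[[0.86,0.13,-0.47],0]]}}

```text
time: 18.0
position: [0.5037, 0.2104, 0.0819]
tool_rot: [-0.705, -0.058, 0.057, 0.705]
ft_force: [0.2, 0.5, -1.5]
grip_width: 0.0299
```

```bash
python3 - <<'E'
from h import *
c=camera("top"); crop(c,"t16.png",150,180,200,220)
c=camera("scene"); crop(c,"s16.png",440,190,520,250)
o=get_obs();print(np.round(o["position"],4),np.round(o["ft_force"],2),o["grip_width"],Ro.from_quat(o["tool_rot"]).as_matrix().round(3)[:,0])
E
```

```text
t16.png 15.0
s16.png 10.0
[0.503  0.2103 0.0819] [-0.72  0.11 -0.92] 0.030141196444822813 [0.987 0.162 0.001]
```

View pics/t16.png

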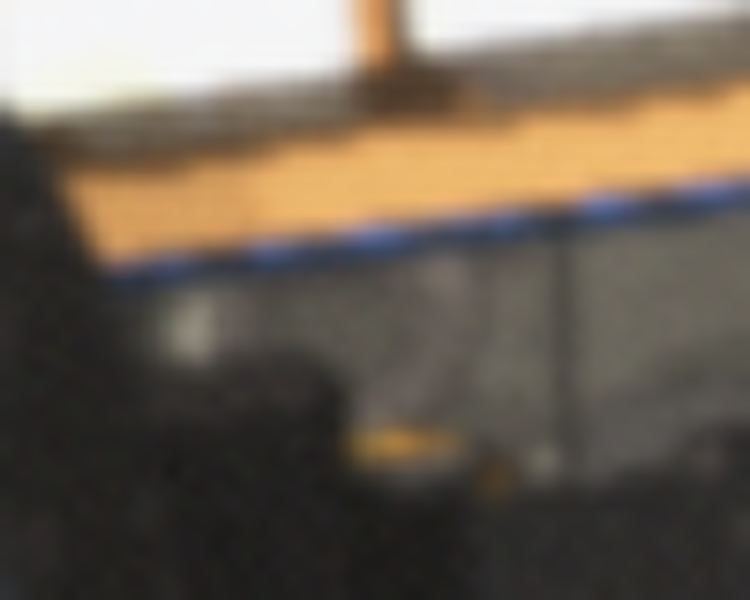

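View pics/s16.png

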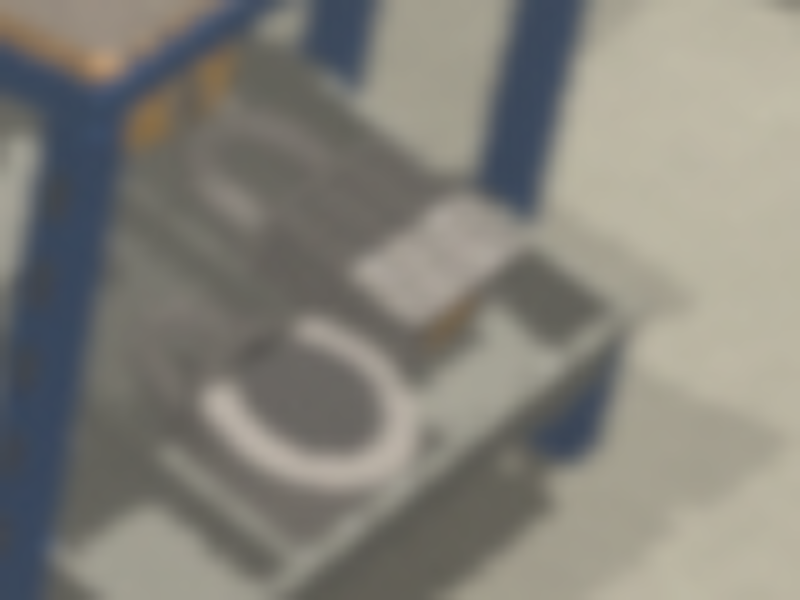

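>>> {"op": "arm_command", "data": {"plan": [[[0.89,0.13,-0.25],0],[[0.89,0.13,-0.25],0],[[0.6,0.09,-0.15],0],[[0,0,0],0],[[0,0,0],0]]}}

```text
time: 18.6
position: [0.4997, 0.2099, 0.0822]
tool_rot: [0.705, 0.056, -0.058, -0.705]
ft_force: [0.7, -0.2, -2.6]
grip_width: 0.0297
```

```bash
python3 - <<'E'
from h import *
c=camera("top"); crop(c,"t17.png",150,180,200,220)
c=camera("scene"); crop(c,"s17.png",440,190,520,250)
o=get_obs();print(np.round(o["position"],4),np.round(o["ft_force"],2),o["grip_width"],Ro.from_quat(o["tool_rot"]).as_matrix().round(3)[:,0])
E
```

```text
t17.png 15.0
s17.png 10.0
[0.5025 0.2102 0.0822] [ 0.66  0.19 -1.7 ] 0.030244971420574186 [0.987 0.162 0.001]
```

View pics/t17.png

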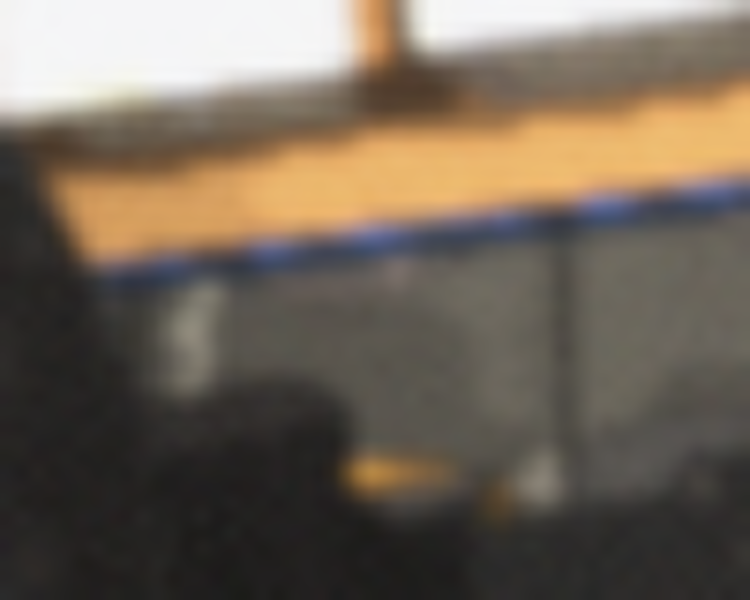

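View pics/s17.png

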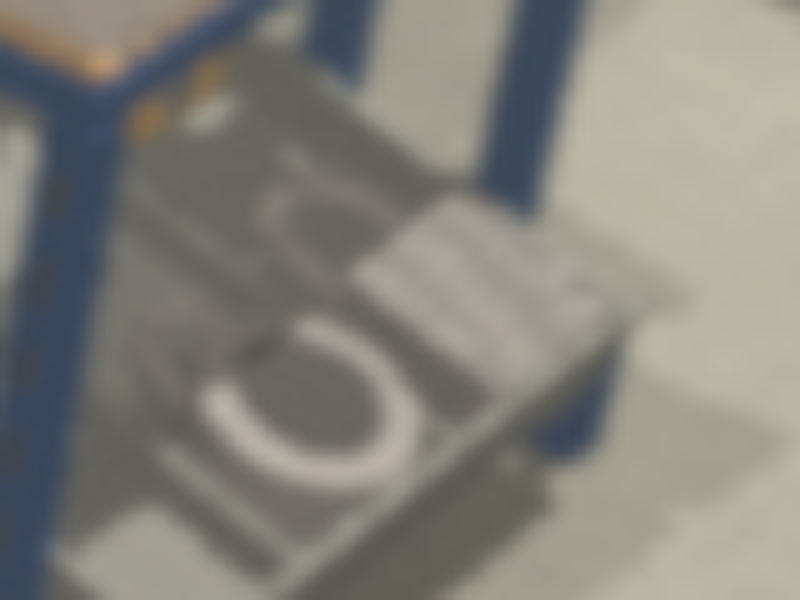

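The big padlock now sits on its stop. Its front corners at crop (490,390) and (603,298) match the positions predicted for zero gap. Next I'll lay the small one on the open floor in front of the narrow lane.

>>> {"op": "arm_command", "data": {"plan": [[[-0.4,-0.1,0.6],0],[[-1,-0.5,1.8],0],[[-1.3,-2,3],0],[[-1.2,-3.6,3.2],0],[[-0.8,-5.2,3.2],0]]}}

```text
time: 19.2
position: [0.483, 0.0794, 0.1635]
tool_rot: [0.705, 0.059, -0.057, -0.705]
ft_force: [1.2, 0.1, -1.6]
grip_width: 0.0301
```

>>> {"op": "arm_command", "data": {"plan": [[[0.15,-0.08,-0.6],0],[[0.2,-0.08,-1.4],0],[[0.2,-0.08,-1.8],0],[[0.2,-0.08,-1.8],0]]}}

```text
time: 19.6
position: [0.4867, 0.0782, 0.1155]
tool_rot: [-0.705, -0.056, 0.058, 0.705]
ft_force: [-0.4, 0.0, -0.9]
grip_width: 0.0302
```

```bash
python3 - <<'E'
from h import *
c=camera("top"); crop(c,"t18.png",110,140,270,280)
o=get_obs();print(np.round(o["position"],4),np.round(o["ft_force"],2),o["grip_width"],Ro.from_quat(o["tool_rot"]).as_matrix().round(3)[:,0])
E
```

```text
t18.png 4.285714285714286
[0.4873 0.0784 0.1163] [-0.63 -0.24 -2.27] 0.030047498472741303 [ 0.987  0.162 -0.002]
```

View pics/t18.png

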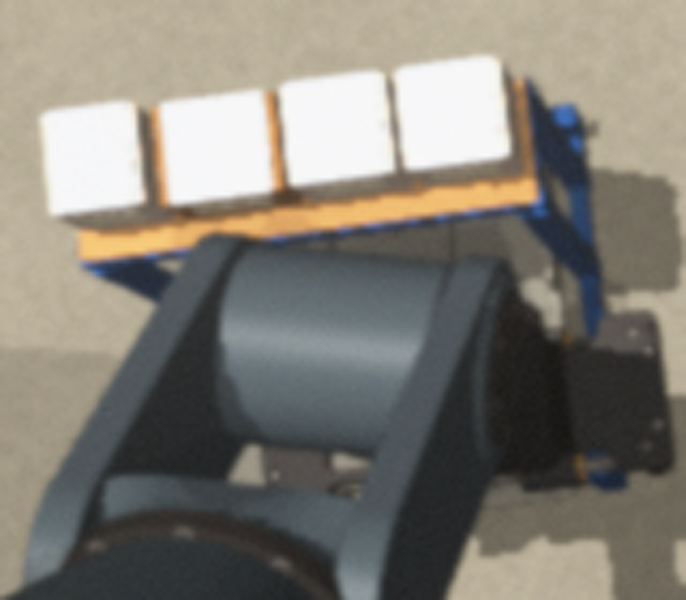

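>>> {"op": "arm_command", "data": {"plan": [[[0,0,-0.4],0],[[0,0,-0.75],0],[[0,0,-0.95],0],[[0,0,-0.95],0]], "force": 12}}

```text
time: 20.05
position: [0.4878, 0.0784, 0.0928]
tool_rot: [-0.705, -0.057, 0.057, 0.705]
ft_force: [-0.1, 1.2, 2.9]
grip_width: 0.0314
```

>>> {"op": "arm_command", "data": {"plan": [[[0,0,-0.04],0],[[0,0,-0.04],0]], "force": 3}}

```text
time: 20.25
position: [0.4877, 0.0783, 0.0923]
tool_rot: [-0.705, -0.057, 0.057, 0.705]
ft_force: [-1.3, 0.4, 2.5]
grip_width: 0.0319
```

>>> {"op": "arm_command", "data": {"plan": [[[0,0,0],0],[[0,0,0],0],[[0,0,0],0]], "fingers": 0.1}}

```text
time: 20.55
position: [0.4879, 0.0781, 0.0921]
tool_rot: [0.705, 0.057, -0.057, -0.705]
ft_force: [-0.4, -0.1, -0.4]
grip_width: 0.0449
```

>>> {"op": "arm_command", "data": {"plan": [[[0,0,0.8],0],[[0,0,2],0],[[-1.2,-0.2,3],0],[[-3,-0.4,3],0],[[-4,-0.6,3],0]]}}

```text
time: 21.05
position: [0.3841, 0.0634, 0.1674]
tool_rot: [-0.705, -0.057, 0.058, 0.705]
ft_force: [-0.6, -0.9, -1.2]
grip_width: 0.0479
```

```bash
python3 - <<'E'
from h import *
c=camera("top"); crop(c,"t19.png",110,140,270,280)
c=camera("scene"); crop(c,"s19.png",360,130,520,250)
o=get_obs();print(np.round(o["position"],4),np.round(o["ft_force"],2),o["grip_width"],Ro.from_quat(o["tool_rot"]).as_matrix().round(3)[:,0])
E
```

```text
t19.png 4.285714285714286
s19.png 5.0
[0.3825 0.0635 0.1669] [-0.86 -0.54 -0.13] 0.04798542852210572 [ 0.987  0.161 -0.005]
```

View pics/t19.png

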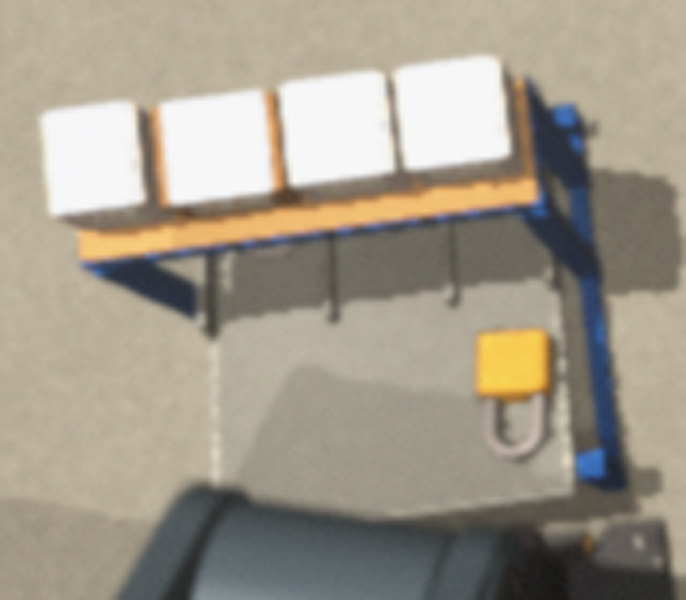

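View pics/s19.png

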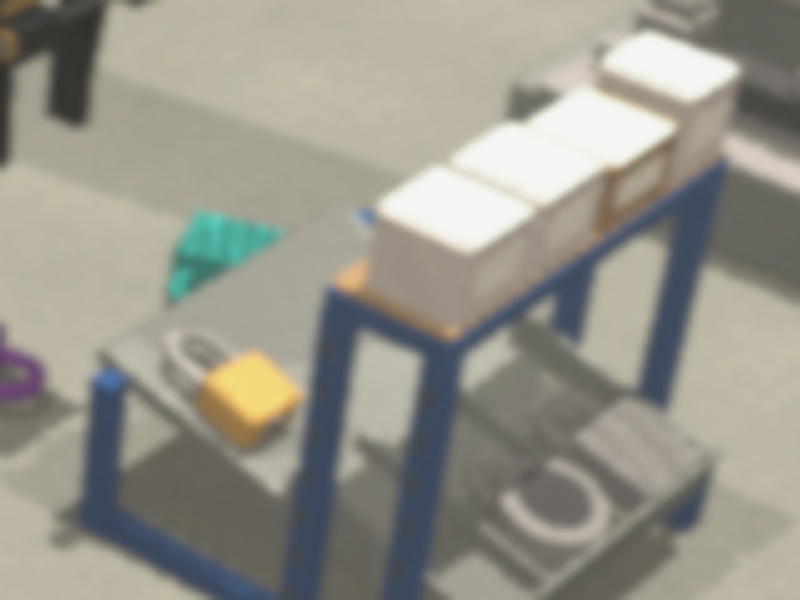

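```bash
cat > m.py <<'E'
from h import *
c=camera("top"); hsv=cv2.cvtColor(c["pixels"],cv2.COLOR_RGB2HSV)
m=((hsv[...,1]>140)&(hsv[...,2]>140)&(hsv[...,0]>18)&(hsv[...,0]<32)).astype(np.uint8); m[:195]=0; m[270:]=0; m[:,270:]=0
big=cv2.resize(c["pixels"],None,fx=6,fy=6,interpolation=cv2.INTER_CUBIC); h2=cv2.cvtColor(big,cv2.COLOR_RGB2HSV)
m=((h2[...,1]>140)&(h2[...,2]>130)&(h2[...,0]>18)&(h2[...,0]<32)).astype(np.uint8); m[:195*6]=0; m[270*6:]=0; m[:,270*6:]=0
cn,_=cv2.findContours(m,0,1); k=max(cn,key=cv2.contourArea); r=cv2.minAreaRect(k); print(r)
b=cv2.boxPoints(r)/6-5/12
pts=np.array([tray(c,u,v,.022)[1] for u,v in b]); ct=[tray(c,u,v,.022)[0] for u,v in b]; print(*ct); print("centre",pts.mean(0).round(4),np.mean(ct,0).round(1))
E
python3 m.py; python3 - <<'E'
from h import *
c=camera("top")
print("tip",*tray(c,110+516/4.2857,140+462/4.2857,.011))
E
```

```text
((1375.5, 1346.0), (86.0, 93.0), 90.0)
[ 89.6 -53.5  22. ] [ 84.5 -88.7  22. ] [ 49.3 -86.4  22. ] [ 54.3 -51.6  22. ]
centre [0.5301 0.0825 0.0988] [ 69.4 -70.   22. ]
tip [ 15.5 -68.   11. ] [0.4756 0.0757 0.1021]
```

>>> {"op": "arm_command", "data": {"plan": [[[1.5,0.2,0],0],[[2.6,0.34,-0.6],0],[[3.1,0.4,-1.6],0],[[3.1,0.4,-2.3],0],[[3.1,0.4,-2.3],0]], "fingers": -0.58, "force": 20}}

```text
time: 21.75
position: [0.4658, 0.0733, 0.1073]
tool_rot: [-0.705, -0.056, 0.059, 0.705]
ft_force: [-0.5, -0.0, -0.1]
grip_width: 0.0207
```

```bash
python3 - <<'E'
from h import *
c=camera("wrist"); cv2.imwrite("pics/w20.png",c["pixels"][:,:,::-1])
o=get_obs();print(np.round(o["position"],4),np.round(o["ft_force"],2),o["grip_width"],Ro.from_quat(o["tool_rot"]).as_matrix().round(3)[:,0])
E
```

```text
[0.4658 0.0732 0.1084] [-0.26  0.62  0.51] 0.01962728678771708 [ 0.987  0.162 -0.002]
```

View pics/w20.png

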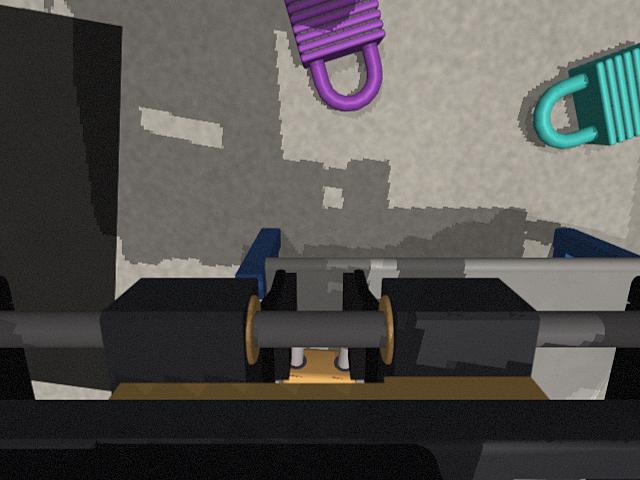

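>>> {"op": "arm_command", "data": {"plan": [[[-0.16,0.0,-0.15],0],[[-0.16,0.0,-0.4],0],[[-0.16,0.0,-0.4],0]]}}

```text
time: 22.1
position: [0.4609, 0.0732, 0.0996]
tool_rot: [-0.705, -0.057, 0.057, 0.705]
ft_force: [0.2, -0.4, 0.1]
grip_width: 0.0184
```

>>> {"op": "arm_command", "data": {"plan": [[[0.4,0.06,-0.12],0],[[1.2,0.18,-0.33],0],[[1.0,0.15,-0.1],0],[[0.2,0.03,0.3],0],[[-1,-0.15,0.8],0]]}}

```text
time: 22.6
position: [0.437, 0.0692, 0.1201]
tool_rot: [0.705, 0.058, -0.057, -0.705]
ft_force: [0.5, -0.8, -0.0]
grip_width: 0.0184
```

>>> {"op": "arm_command", "data": {"plan": [[[-1.5,-0.2,0.5],0],[[-2.6,-0.4,1],0],[[-2.6,-0.4,1],0]]}}

```text
time: 22.9
position: [0.3659, 0.0598, 0.1457]
tool_rot: [-0.705, -0.056, 0.059, 0.705]
ft_force: [0.3, 0.8, -0.9]
grip_width: 0.0187
```

```bash
python3 m.py; python3 - <<'E'
from h import *
c=camera("top"); crop(c,"t21.png",110,140,270,280)
o=get_obs();print(np.round(o["position"],4),np.round(o["ft_force"],2),o["grip_width"],Ro.from_quat(o["tool_rot"]).as_matrix().round(3)[:,0])
E
```

```text
((1375.3408203125, 1278.7603759765625), (92.7921142578125, 85.48372650146484), 2.7927021980285645)
[ 83.  -52.4  22. ] [118.5 -55.9  22. ] [111.4 -91.2  22. ] [ 76.1 -87.3  22. ]
centre [0.5569 0.0852 0.0916] [ 97.2 -71.7  22. ]
t21.png 4.285714285714286
[0.3716 0.0593 0.1454] [ 0.51  0.17 -0.26] 0.01836281616310175 [0.987 0.161 0.003]
```

View pics/t21.png

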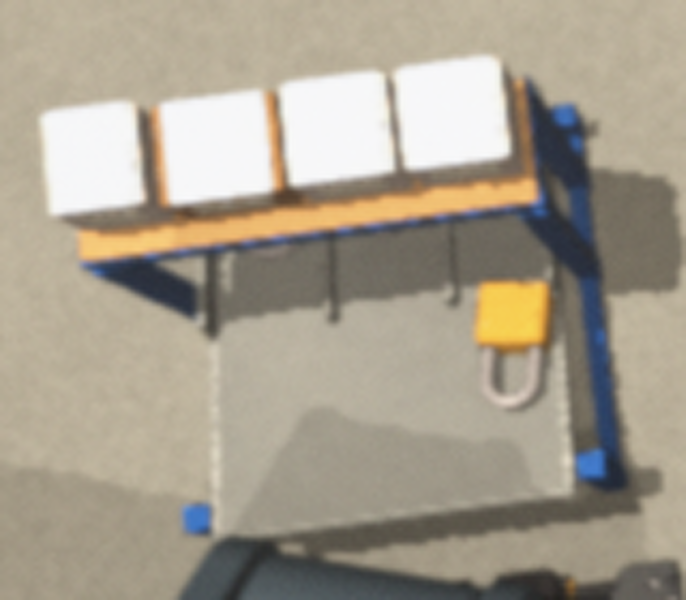

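>>> {"op": "arm_command", "data": {"plan": [[[1.3,0.15,-0.5],0],[[2.3,0.28,-1.2],0],[[2.6,0.3,-1.5],0],[[2.6,0.3,-1.5],0],[[2.6,0.3,-1.5],0]]}}

```text
time: 23.5
position: [0.4348, 0.0671, 0.1067]
tool_rot: [-0.705, -0.056, 0.059, 0.705]
ft_force: [-1.5, 0.5, -0.1]
grip_width: 0.018
```

```bash
python3 - <<'E'
from h import *
c=camera("wrist"); cv2.imwrite("pics/w22.png",c["pixels"][:,:,::-1])
o=get_obs();p=np.array(o["position"]);print(np.round(p,4),((p-F0)@X2).round(4),((p-F0)@Y2).round(4),o["grip_width"],Ro.from_quat(o["tool_rot"]).as_matrix().round(3)[:,0])
E
```

```text
[0.4347 0.0671 0.107 ] -0.0239 -0.07 0.018339290633415814 [ 0.987  0.162 -0.002]
```

View pics/w22.png

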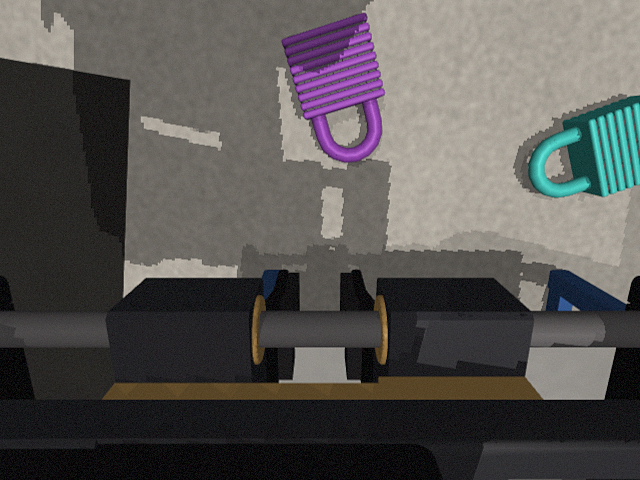

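>>> {"op": "arm_command", "data": {"plan": [[[0.55,0.09,-0.15],0],[[1.74,0.27,-0.47],0],[[2.92,0.46,-0.79],0],[[2.92,0.46,-0.79],0]]}}

```text
time: 23.95
position: [0.5008, 0.0804, 0.0868]
tool_rot: [-0.703, -0.051, 0.065, 0.706]
ft_force: [-9.8, 6.3, 8.9]
grip_width: 0.0184
```

```bash
python3 m.py; python3 - <<'E'
from h import *
o=get_obs();p=np.array(o["position"]);print(np.round(p,4),((p-F0)@X2).round(4),((p-F0)@Y2).round(4))
c=camera("top"); crop(c,"t23.png",110,140,270,280)
c=camera("scene"); crop(c,"s23.png",360,130,520,250)
E
```

```text
((34.06207275390625, 1388.7449951171875), (17.439552307128906, 42.519290924072266), 85.2363510131836)
[130.  450.6  22. ] [129.1 434.4  22. ] [121.7 433.1  22. ] [122.6 449.3  22. ]
centre [0.5018 0.5966 0.0842] [125.8 441.8  22. ]
[0.5007 0.0803 0.0869] 0.0434 -0.0675
t23.png 4.285714285714286
s23.png 5.0
```

View pics/t23.png

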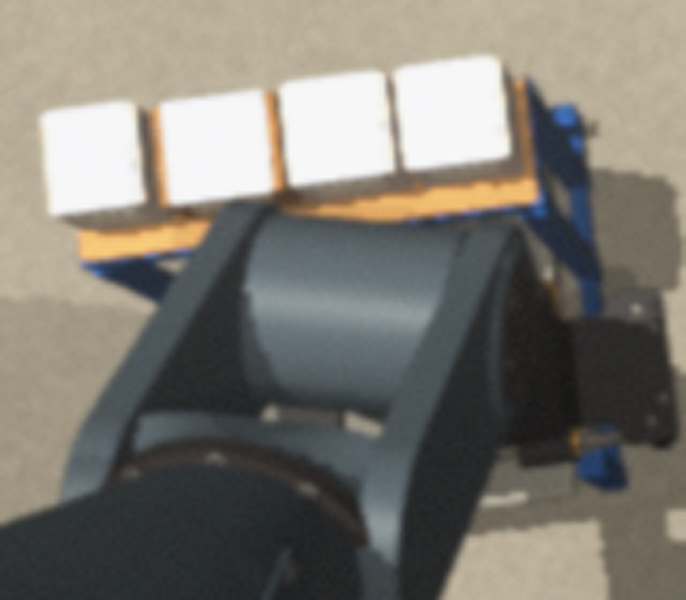

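View pics/s23.png

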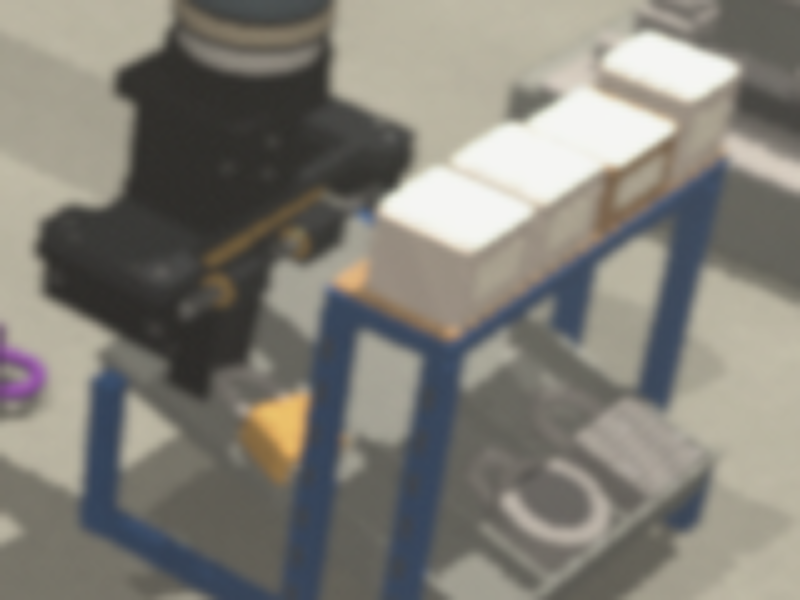

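>>> {"op": "arm_command", "data": {"plan": [[[-0.5,-0.08,0.2],0],[[-2,-0.3,1],0],[[-4,-0.6,2],0],[[-5,-0.8,2],0],[[-5,-0.8,2],0]]}}

```text
time: 24.6
position: [0.3774, 0.0587, 0.1383]
tool_rot: [-0.704, -0.055, 0.059, 0.705]
ft_force: [-0.5, 0.1, 0.3]
grip_width: 0.0181
```

```bash
python3 m.py; python3 - <<'E'
from h import *
o=get_obs();p=np.array(o["position"]);print(np.round(p,4),((p-F0)@X2).round(4),((p-F0)@Y2).round(4),np.round(o["ft_force"],1))
c=camera("top"); crop(c,"t24.png",200,180,270,240)
E
```

```text
((1381.42822265625, 1272.24658203125), (92.32296752929688, 87.10013580322266), 9.162346839904785)
[ 87.6 -53.4  22. ] [122.9 -60.6  22. ] [111.5 -95.1  22. ] [ 76.5 -87.5  22. ]
centre [0.5596 0.0832 0.091 ] [ 99.6 -74.2  22. ]
[0.3814 0.0584 0.1383] -0.0779 -0.0701 [ 0.7 -0.  -0.1]
t24.png 10.0
```

View pics/t24.png

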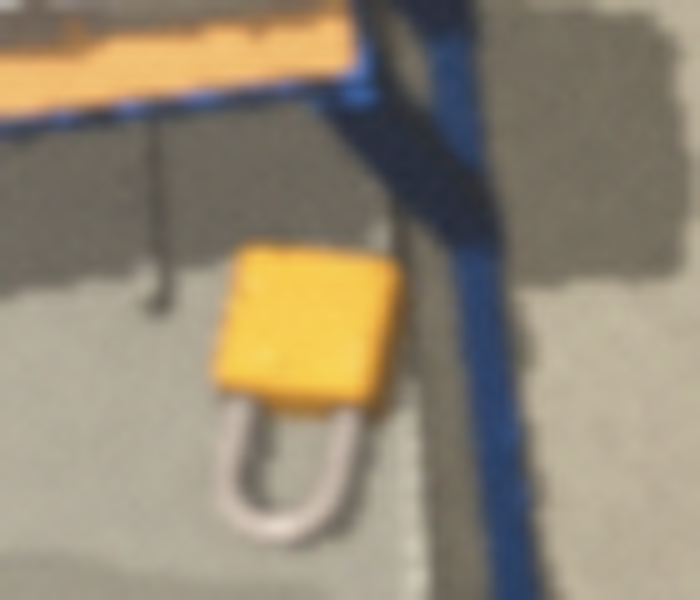

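The small padlock caught the end of the right side lip: its nose corner is at crop (395,260) and it is yawed by about −11° relative to the tray. I'll regrasp it by the shackle and re-lay it straight.

```bash
python3 - <<'E'
from h import *
c=camera("top")
for u,v in((278,545),(220,490),(352,480)): print(*tray(c,200+u/10,180+v/10,.011))
E
```

```text
[ 48.6 -64.1  11. ] [0.5064 0.0847 0.0936]
[ 64.  -51.7  11. ] [0.5191 0.0993 0.0896]
[ 62.1 -81.9  11. ] [0.5222 0.0693 0.0901]
```

>>> {"op": "arm_command", "data": {"plan": [[[1.6,0.3,0],-0.6],[[3.2,0.6,0],-1.2],[[4.6,0.85,0],-1.8],[[5.5,1.03,-0.2],-2.2],[[5.5,1.03,-0.4],-2.2]], "fingers": 0.1}}

```text
time: 25.25
position: [0.5277, 0.0844, 0.1273]
tool_rot: [0.707, -0.008, 0.013, -0.707]
ft_force: [-0.1, -0.4, -0.5]
grip_width: 0.0455
```

```bash
python3 - <<'E'
from h import *
c=camera("wrist"); cv2.imwrite("pics/w25.png",c["pixels"][:,:,::-1])
o=get_obs();p=np.array(o["position"]);print(np.round(p,4),((p-F0)@X2).round(4),((p-F0)@Y2).round(4),o["grip_width"],Ro.from_quat(o["tool_rot"]).as_matrix().round(3)[:,0])
E
```

```text
[0.5236 0.0843 0.126 ] 0.0667 -0.0673 0.046588312015953995 [ 1.    -0.028  0.001]
```

View pics/w25.png

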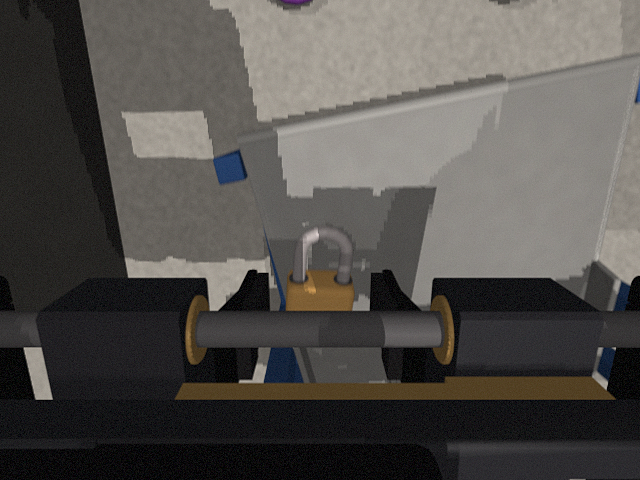

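```bash
python3 - <<'E'
from h import *
c=camera("wrist")
print("tip",*tray(c,323,229,.011)); print("edge pts",*[tray(c,u,v,0) for u,v in((290,129),(500,86),(252,160),(285,300),(640,150),(600,255))])
print(np.round(get_obs()["position"],4))
E
```

```text
tip [ 44.7 -62.8  11. ] [0.5026 0.0854 0.0945]
edge pts (array([ -5.9, -68.9,   0. ]), array([0.4524, 0.071 , 0.097 ])) (array([-6.5, 29.9, -0. ]), array([0.436 , 0.1685, 0.0972])) (array([  5.3, -90.5,   0. ]), array([0.4667, 0.0515, 0.0941])) (array([ 95.2, -94.7,  -0. ]), array([0.553 , 0.0613, 0.0709])) (array([ 39.3, 103.3,   0. ]), array([0.4679, 0.248 , 0.0853])) (array([103.1,  94.6,   0. ]), array([0.5301, 0.2494, 0.0688]))
[0.5213 0.0843 0.1261]
```

>>> {"op": "arm_command", "data": {"plan": [[[-0.08,0.02,-0.6],0],[[-0.08,0.02,-1.2],0],[[-0.08,0.02,-1.55],0],[[-0.08,0.02,-1.62],0]], "force": 40}}

```text
time: 25.75
position: [0.518, 0.0846, 0.0859]
tool_rot: [-0.707, 0.012, -0.009, 0.707]
ft_force: [-0.0, 0.4, 0.5]
grip_width: 0.0479
```

>>> {"op": "arm_command", "data": {"plan": [[[0,0,0],0],[[0,0,0],0],[[0,0,0],0],[[0,0,0],0],[[0,0,0],0]], "fingers": -1}}

```text
time: 26.25
position: [0.5197, 0.085, 0.0874]
tool_rot: [-0.707, 0.01, -0.011, 0.707]
ft_force: [-1.4, 2.8, 3.5]
grip_width: 0.0303
```

>>> {"op": "arm_command", "data": {"plan": [[[-0.05,0,0.3],0],[[-0.4,-0.05,1],0.4],[[-0.9,-0.2,1.3],1.2],[[-1.28,-0.31,1.2],2.0],[[-1.28,-0.31,0.8],2.0]]}}

```text
time: 26.75
position: [0.4869, 0.0766, 0.1076]
tool_rot: [0.705, 0.051, -0.051, -0.705]
ft_force: [-0.4, -0.0, -1.7]
grip_width: 0.03
```

>>> {"op": "arm_command", "data": {"plan": [[[0,0,-0.2],0],[[0,0,-0.35],0],[[0,0,-0.42],0],[[0,0,-0.42],0]], "force": 15}}

```text
time: 27.15
position: [0.4884, 0.0769, 0.0963]
tool_rot: [0.705, 0.051, -0.051, -0.705]
ft_force: [-0.2, -1.2, 2.6]
grip_width: 0.0312
```

>>> {"op": "arm_command", "data": {"plan": [[[0,0,0],0],[[0,0,0],0],[[0,0,0],0]], "fingers": 0.1}}

```text
time: 27.45
position: [0.4879, 0.077, 0.0963]
tool_rot: [0.705, 0.051, -0.051, -0.705]
ft_force: [-0.3, 0.4, 0.3]
grip_width: 0.0447
```

>>> {"op": "arm_command", "data": {"plan": [[[0,0,0.8],0],[[0,0,1.6],0],[[-1.4,-0.2,1.8],0],[[-3.2,-0.45,1.8],0],[[-4,-0.6,1.8],0]]}}

```text
time: 27.95
position: [0.3826, 0.0624, 0.1412]
tool_rot: [-0.705, -0.049, 0.053, 0.706]
ft_force: [-0.1, -0.0, -0.2]
grip_width: 0.048
```

```bash
python3 m.py; python3 - <<'E'
from h import *
o=get_obs();p=np.array(o["position"]);print(np.round(p,4),((p-F0)@X2).round(4),((p-F0)@Y2).round(4),np.round(o["ft_force"],1))
c=camera("top"); crop(c,"t26.png",200,180,270,260)
E
```

```text
((1379.5, 1352.0), (86.0, 91.0), 90.0)
[ 86.9 -55.3  22. ] [ 81.8 -89.7  22. ] [ 46.7 -87.4  22. ] [ 51.6 -53.4  22. ]
centre [0.5278 0.0807 0.0995] [ 66.8 -71.4  22. ]
[0.3797 0.0625 0.141 ] -0.0789 -0.0657 [-3.   0.8  0.5]
t26.png 7.5
```

View pics/t26.png

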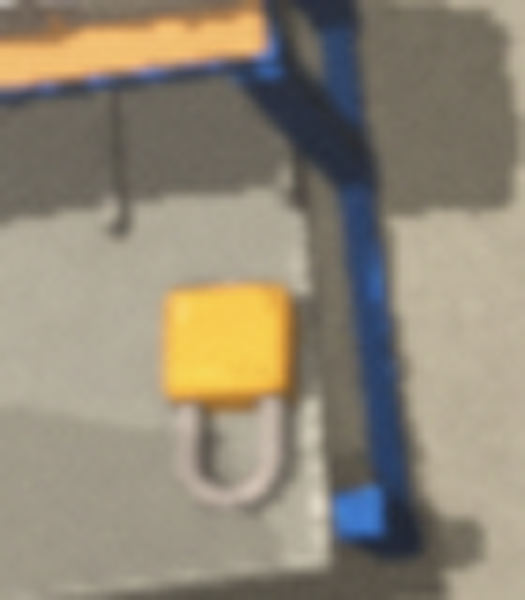

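>>> {"op": "arm_command", "data": {"plan": [[[1.8,0.2,0],0],[[3.6,0.45,0],0],[[5.0,0.62,0],0],[[5.75,0.73,-0.4],0],[[5.75,0.73,-1.2],0]], "fingers": 0.4}}

```text
time: 28.55
position: [0.539, 0.0803, 0.1125]
tool_rot: [0.706, 0.055, -0.047, -0.705]
ft_force: [-1.1, -0.2, -0.6]
grip_width: 0.0607
```

>>> {"op": "arm_command", "data": {"plan": [[[0,0,-0.7],0],[[0,0,-1.05],0],[[0,0,-1.05],0]]}}

```text
time: 28.85
position: [0.5315, 0.0803, 0.0838]
tool_rot: [-0.705, -0.051, 0.052, 0.705]
ft_force: [0.7, 0.0, -0.4]
grip_width: 0.0608
```

```bash
python3 - <<'E'
from h import *
o=get_obs();p=np.array(o["position"]);print(np.round(p,4),((p-F0)@X2).round(4),((p-F0)@Y2).round(4),np.round(o["ft_force"],1),o["grip_width"])
c=camera("wrist"); cv2.imwrite("pics/w27.png",c["pixels"][:,:,::-1])
E
```

```text
[0.5315 0.0803 0.0838] 0.0738 -0.0725 [ 0.7  0.  -0.4] 0.06084740472003661
```

View pics/w27.png

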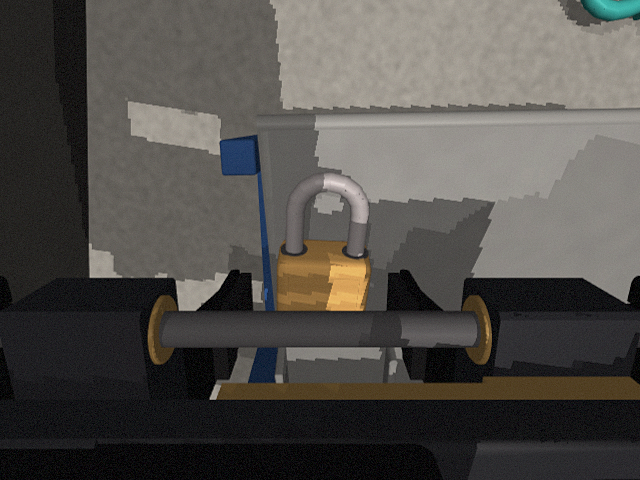

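>>> {"op": "arm_command", "data": {"plan": [[[0,0,0],0],[[0,0,0],0],[[0,0,0],0],[[0,0,0],0]], "fingers": -1, "force": 15}}

```text
time: 29.3
position: [0.5319, 0.0803, 0.0857]
tool_rot: [-0.705, -0.052, 0.051, 0.705]
ft_force: [-0.7, 0.3, 2.9]
grip_width: 0.0384
```

>>> {"op": "arm_command", "data": {"plan": [[[0,0,0.1],0],[[-0.03,0.2,0.15],0.2],[[-0.03,0.2,0.05],0.2],[[-0.03,0.2,0],0.2]]}}

```text
time: 29.7
position: [0.5309, 0.0856, 0.0856]
tool_rot: [-0.705, -0.058, 0.057, 0.705]
ft_force: [-2.0, 1.2, 12.9]
grip_width: 0.0385
```

>>> {"op": "arm_command", "data": {"plan": [[[0,0,0],0],[[0,0,0],0],[[0,0,0],0]], "fingers": 0.3}}

```text
time: 30.0
position: [0.5306, 0.0851, 0.0849]
tool_rot: [0.705, 0.057, -0.057, -0.705]
ft_force: [0.0, -0.3, -1.2]
grip_width: 0.0528
```

```bash
python3 - <<'E'
from h import *
o=get_obs();p=np.array(o["position"]);print(np.round(p,4),((p-F0)@X2).round(4),((p-F0)@Y2).round(4),np.round(o["ft_force"],1),o["grip_width"])
c=camera("wrist"); cv2.imwrite("pics/w28.png",c["pixels"][:,:,::-1])
print("tip",*[tray(c,327,r,.011) for r in (174,185)],"edge",tray(c,400,118,0))
E
```

```text
[0.5306 0.0851 0.0849] 0.0737 -0.0676 [ 0.  -0.3 -1.2] 0.05277970307887476
tip (array([ 15.9, -66.2,  11. ]), array([0.4756, 0.0776, 0.102 ])) (array([ 20.3, -66.1,  11. ]), array([0.4798, 0.0783, 0.1009])) edge (array([ -1.9, -39.1,  -0. ]), array([0.4515, 0.1011, 0.096 ]))
```

View pics/w28.png

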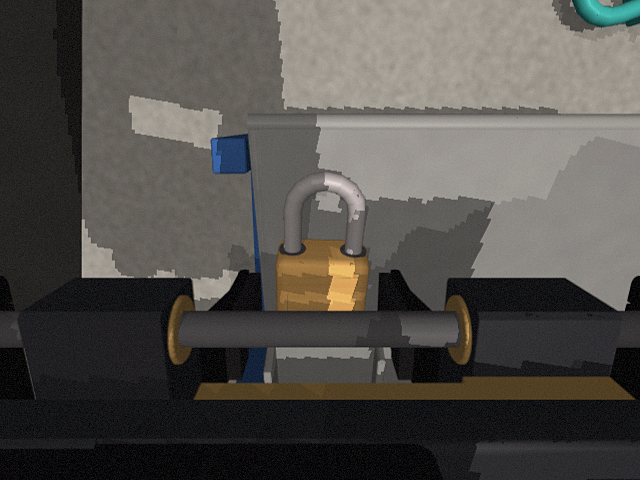

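>>> {"op": "arm_command", "data": {"plan": [[[0,0,1],0],[[-0.4,-0.06,2.2],0],[[-2.2,-0.33,2.4],0],[[-4,-0.6,2.2],0],[[-4.77,-0.73,1.6],0]], "fingers": -0.58}}

```text
time: 30.55
position: [0.407, 0.0671, 0.1258]
tool_rot: [-0.705, -0.057, 0.058, 0.705]
ft_force: [0.3, -0.5, -0.4]
grip_width: 0.0249
```

>>> {"op": "arm_command", "data": {"plan": [[[0,0,-0.4],0],[[0,0,-0.4],0],[[0,0,-0.4],0]]}}

```text
time: 30.85
position: [0.4122, 0.0668, 0.1152]
tool_rot: [0.705, 0.058, -0.057, -0.705]
ft_force: [0.5, -0.5, 0.1]
grip_width: 0.0184
```

```bash
python3 m.py; python3 - <<'E'
from h import *
c=camera("top"); crop(c,"t29.png",200,180,270,260)
o=get_obs();p=np.array(o["position"]);print(np.round(p,4),((p-F0)@X2).round(4),((p-F0)@Y2).round(4),np.round(o["ft_force"],1),o["grip_width"])
E
```

```text
((1367.574951171875, 1351.6378173828125), (82.9489517211914, 91.89080810546875), 87.99044799804688)
[ 86.5 -50.   22. ] [ 82.7 -84.8  22. ] [ 48.7 -83.7  22. ] [ 52.3 -49.3  22. ]
centre [0.5278 0.0853 0.0993] [ 67.6 -67.   22. ]
t29.png 7.5
[0.4126 0.0668 0.1154] -0.0457 -0.0667 [-1.  -0.2  0.7] 0.018788610768665337
```

View pics/t29.png

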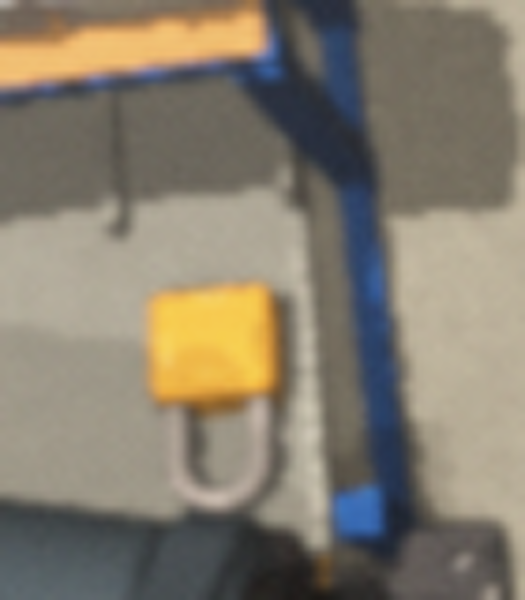

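>>> {"op": "arm_command", "data": {"plan": [[[0.5,0.08,-0.2],0],[[1.68,0.27,-0.53],0],[[2.87,0.47,-0.86],0],[[2.87,0.47,-0.86],0]]}}

```text
time: 31.35
position: [0.4898, 0.0788, 0.0932]
tool_rot: [0.705, 0.06, -0.055, -0.704]
ft_force: [0.6, 0.1, -0.3]
grip_width: 0.0184
```

```bash
python3 - <<'E'
from h import *
o=get_obs();p=np.array(o["position"]);print(np.round(p,4),((p-F0)@X2).round(4),((p-F0)@Y2).round(4),np.round(o["ft_force"],1),o["grip_width"])
E
```

```text
[0.4898 0.0788 0.0932] 0.0324 -0.0673 [ 0.6  0.1 -0.3] 0.018439518370679548
```

>>> {"op": "arm_command", "data": {"plan": [[[-0.8,-0.13,0.6],0],[[-2.4,-0.39,1.4],0],[[-4,-0.65,1.6],0],[[-5,-0.8,1.6],0]]}}

```text
time: 31.75
position: [0.3554, 0.0589, 0.1341]
tool_rot: [-0.705, -0.057, 0.058, 0.705]
ft_force: [0.1, 0.1, 0.3]
grip_width: 0.0179
```

```bash
python3 m.py; python3 - <<'E'
from h import *
c=camera("top"); crop(c,"t30.png",200,180,270,260)
o=get_obs();p=np.array(o["position"]);print(np.round(p,4),((p-F0)@X2).round(4),((p-F0)@Y2).round(4),np.round(o["ft_force"],1),o["grip_width"])
E
```

```text
((1370.0, 1257.0), (84.0, 94.0), 90.0)
[126.9 -53.2  22. ] [121.6 -89.2  22. ] [ 86.4 -87.   22. ] [ 91.6 -51.3  22. ]
centre [0.5656 0.0882 0.0892] [106.6 -70.2  22. ]
t30.png 7.5
[0.3534 0.0592 0.1336] -0.1054 -0.0647 [ 0.2  1.3 -0.2] 0.01790243188830549
```

View pics/t30.png

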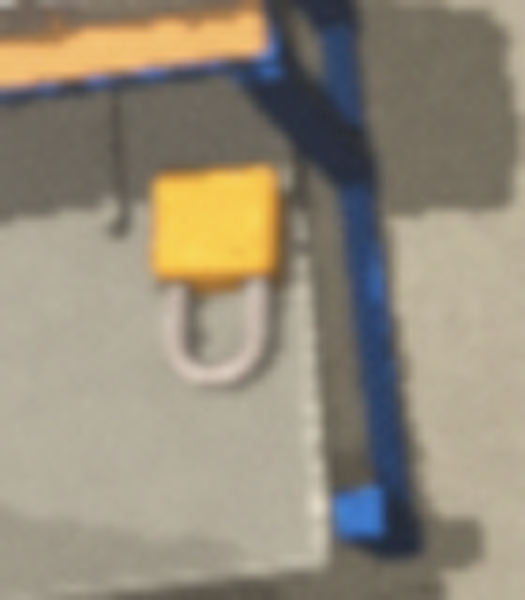

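>>> {"op": "arm_command", "data": {"plan": [[[1.6,0.2,-0.5],0],[[2.8,0.35,-0.9],0],[[3.3,0.41,-1.08],0],[[3.3,0.41,-1.08],0],[[3.3,0.41,-1.08],0]]}}

```text
time: 32.35
position: [0.4393, 0.0691, 0.1063]
tool_rot: [-0.705, -0.057, 0.058, 0.705]
ft_force: [-0.2, -0.1, -0.4]
grip_width: 0.0182
```

```bash
cat > p.py <<'E'
from h import *
o=get_obs();p=np.array(o["position"]);print(o["time"],np.round(p,4),"s,y",((p-F0)@X2).round(4),((p-F0)@Y2).round(4),np.round(o["ft_force"],1),round(o["grip_width"],4),"qd",np.round(o["joint_velocities"],3))
E
python3 p.py
```

```text
32.35 [0.4393 0.0691 0.1063] s,y -0.019 -0.0687 [-0.2 -0.1 -0.4] 0.0182 qd [-0.005 -0.019  0.029 -0.001 -0.004 -0.002]
```

>>> {"op": "arm_command", "data": {"plan": [[[0.39,0.06,-0.11],0],[[1.57,0.26,-0.43],0],[[2.76,0.45,-0.75],0]]}}

```text
time: 32.65
position: [0.5093, 0.0804, 0.0881]
tool_rot: [-0.705, -0.057, 0.058, 0.705]
ft_force: [-2.5, 0.7, 0.2]
grip_width: 0.018
```

```bash
python3 - <<'E'
from h import *
def r():
    o=get_obs();p=np.array(o["position"]);print(o["time"],"s,y",((p-F0)@X2).round(4),((p-F0)@Y2).round(4),np.round(o["ft_force"],1),"qd",np.round(o["joint_velocities"],3))
r()
for i in range(4): camera("top"); r()
E
```

```text
32.65 s,y 0.0519 -0.0689 [-2.5  0.7  0.2] qd [ 0.142  0.416 -0.693 -0.01   0.268  0.132]
32.7 s,y 0.0589 -0.07 [ 4.6  0.8 -0.4] qd [-0.016 -0.035  0.038 -0.013 -0.052 -0.027]
32.75 s,y 0.0565 -0.0698 [ 0.1 -0.2  0.2] qd [-0.007 -0.031  0.093 -0.005  0.033 -0.008]
32.8 s,y 0.0534 -0.0693 [-0.6 -0.8  0.3] qd [-0.003 -0.022  0.073  0.     0.02  -0.   ]
32.85 s,y 0.0515 -0.0689 [-0.9  0.5  0.6] qd [-0.001 -0.016  0.04  -0.001  0.005 -0.001]
```

>>> {"op": "arm_command", "data": {"plan": [[[-0.8,-0.13,0.6],0],[[-2.4,-0.39,1.4],0],[[-4,-0.65,1.6],0],[[-5,-0.8,1.6],0]]}}

```text
time: 33.25
position: [0.3792, 0.0605, 0.1286]
tool_rot: [-0.705, -0.056, 0.059, 0.705]
ft_force: [-0.2, -0.7, 0.2]
grip_width: 0.0183
```

```bash
python3 m.py; python3 - <<'E'
from h import *
c=camera("top"); crop(c,"t31.png",200,180,270,260)
E
python3 p.py
```

```text
((1367.4149169921875, 1223.6929931640625), (24.39155387878418, 90.29063415527344), 83.9909896850586)
[126.5 -52.5  22. ] [125.4 -87.2  22. ] [115.  -87.5  22. ] [116.1 -52.9  22. ]
centre [0.579  0.0905 0.0855] [120.8 -70.   22. ]
t31.png 7.5
33.35 [0.3773 0.0608 0.1281] s,y -0.0816 -0.067 [ 0.4 -0.4 -0.1] 0.0184 qd [ 0.008  0.035 -0.121  0.006 -0.031  0.011]
```

View pics/t31.png

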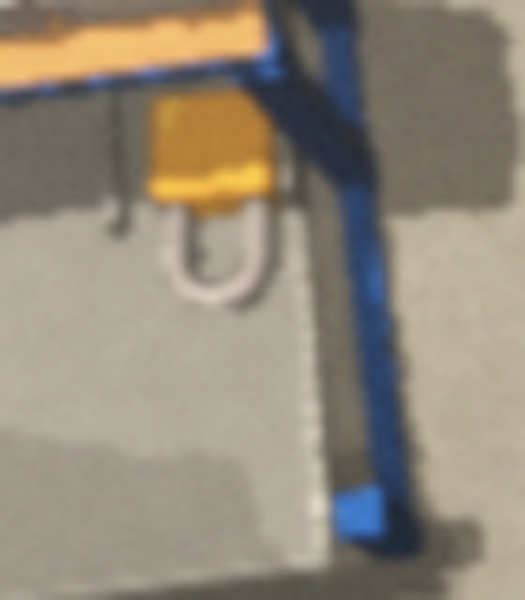

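>>> {"op": "arm_command", "data": {"plan": [[[1.8,0.26,-0.2],0],[[3.5,0.5,-0.8],0],[[4.7,0.68,-1.3],0],[[5.3,0.77,-1.55],0],[[5.6,0.82,-1.68],0]]}}

```text
time: 33.85
position: [0.5263, 0.0808, 0.0852]
tool_rot: [0.705, 0.058, -0.057, -0.705]
ft_force: [0.5, 0.7, -0.2]
grip_width: 0.0179
```

>>> {"op": "arm_command", "data": {"plan": [[[0,0,0],0],[[0,0,0],0]]}}

```text
time: 34.05
position: [0.5234, 0.0807, 0.0859]
tool_rot: [-0.705, -0.057, 0.058, 0.705]
ft_force: [-0.1, 0.5, -0.7]
grip_width: 0.0181
```

```bash
python3 p.py
```

```text
34.05 [0.5234 0.0807 0.0859] s,y 0.0658 -0.0708 [-0.1  0.5 -0.7] 0.0181 qd [-0.002 -0.012  0.012 -0.    -0.003  0.   ]
```

>>> {"op": "arm_command", "data": {"plan": [[[0.15,0.05,-0.1],0],[[0.3,0.08,-0.15],0],[[0.42,0.1,-0.2],0],[[0.5,0.11,-0.22],0],[[0.5,0.11,-0.22],0]]}}

```text
time: 34.55
position: [0.5375, 0.0834, 0.0803]
tool_rot: [0.705, 0.057, -0.057, -0.705]
ft_force: [0.5, 0.2, 0.3]
grip_width: 0.0187
```

```bash
python3 p.py; python3 - <<'E'
from h import *
c=camera("wrist"); cv2.imwrite("pics/w32.png",c["pixels"][:,:,::-1])
c=camera("top"); crop(c,"t32.png",200,180,270,260)
E
```

```text
34.55 [0.5375 0.0834 0.0803] s,y 0.0802 -0.0703 [0.5 0.2 0.3] 0.0187 qd [-0.001 -0.002  0.007  0.001 -0.001 -0.001]
t32.png 7.5
```

View pics/w32.png

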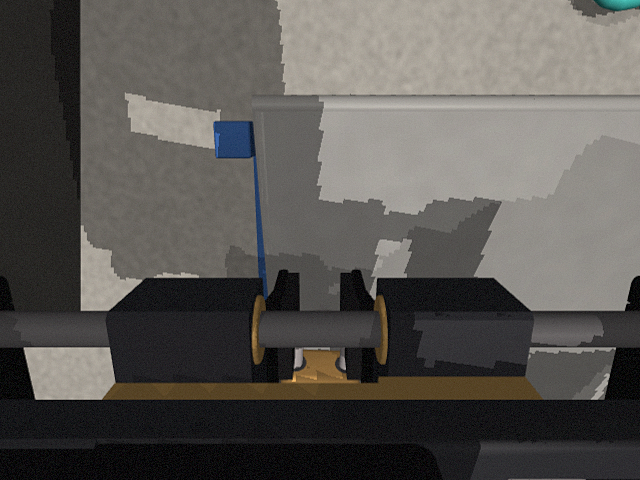

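View pics/t32.png

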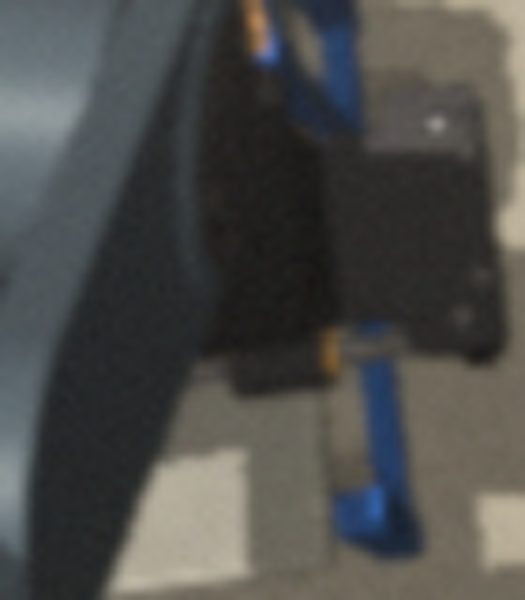

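>>> {"op": "arm_command", "data": {"plan": [[[-0.8,-0.13,0.6],0],[[-2.6,-0.42,1.4],0],[[-4.4,-0.71,2],0],[[-5.3,-0.86,2.2],0],[[-5.54,-0.9,2.2],0]]}}

```text
time: 35.15
position: [0.3956, 0.061, 0.136]
tool_rot: [-0.705, -0.057, 0.058, 0.705]
ft_force: [0.3, -0.2, 0.1]
grip_width: 0.0183
```

>>> {"op": "arm_command", "data": {"plan": [[[0,0,0],0],[[0,0,0],0]]}}

```text
time: 35.35
position: [0.4011, 0.0607, 0.1353]
tool_rot: [0.705, 0.058, -0.056, -0.705]
ft_force: [0.5, -0.3, 0.4]
grip_width: 0.0184
```

```bash
python3 p.py; python3 - <<'E'
from h import *
c=camera("top"); crop(c,"t33.png",200,180,270,260)
print("tip",*[tray(c,200+u/7.5,180+v/7.5,.011) for u,v in((215,303),(213,283))])
E
```

```text
35.35 [0.4011 0.0607 0.1353] s,y -0.0581 -0.0709 [ 0.5 -0.3  0.4] 0.0184 qd [ 0.003  0.013 -0.011 -0.002  0.003  0.   ]
t33.png 7.5
tip (array([ 83.1, -68.1,  11. ]), array([0.54  , 0.0861, 0.0846])) (array([ 89.9, -67.9,  11. ]), array([0.5464, 0.0874, 0.0829]))
```

View pics/t33.png

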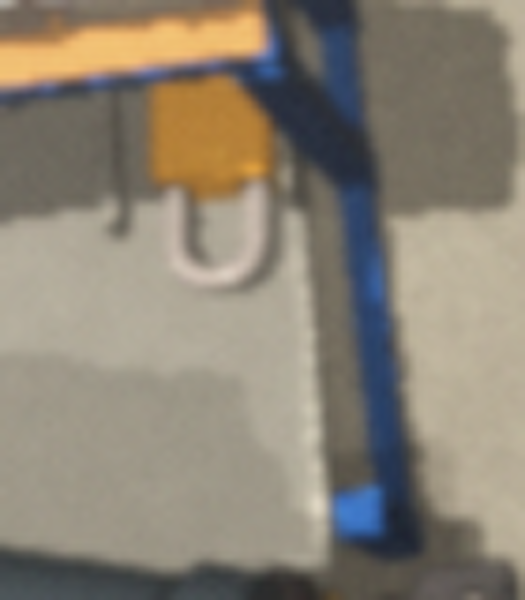

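>>> {"op": "arm_command", "data": {"plan": [[[0.57,0.09,-0.15],0],[[2.46,0.4,-0.67],0]]}}

```text
time: 35.6
position: [0.4575, 0.0713, 0.1182]
tool_rot: [-0.705, -0.055, 0.059, 0.705]
ft_force: [0.6, 0.2, 0.4]
grip_width: 0.0182
```

```bash
python3 p.py; python3 - <<'E'
from h import *
def r():
    o=get_obs();p=np.array(o["position"]);print(o["time"],"s,y",((p-F0)@X2).round(4),((p-F0)@Y2).round(4),p[2].round(4),"qd",np.round(o["joint_velocities"],3))
for i in range(4): camera("top"); r()
E
```

```text
35.6 [0.4575 0.0713 0.1182] s,y -0.0007 -0.0695 [0.6 0.2 0.4] 0.0182 qd [ 0.297  0.758 -1.161  0.005  0.27   0.301]
35.65 s,y 0.0134 -0.072 0.1171 qd [-0.029 -0.045 -0.007 -0.023 -0.07  -0.051]
35.7 s,y 0.0107 -0.0719 0.1176 qd [-0.008 -0.044  0.11  -0.009  0.063 -0.015]
35.75 s,y 0.0067 -0.0711 0.1175 qd [-0.005 -0.035  0.098 -0.003  0.041 -0.004]
35.8 s,y 0.0039 -0.0705 0.1176 qd [-0.005 -0.03   0.068 -0.001  0.014 -0.002]
```

>>> {"op": "arm_command", "data": {"plan": [[[0.4,0.06,-0.2],0],[[0.75,0.12,-0.55],0],[[0.84,0.14,-0.8],0],[[0.84,0.14,-0.88],0],[[0.84,0.14,-0.88],0]]}}

```text
time: 36.3
position: [0.4804, 0.0745, 0.096]
tool_rot: [-0.705, -0.057, 0.058, 0.705]
ft_force: [0.1, 0.3, -0.0]
grip_width: 0.0185
```

>>> {"op": "arm_command", "data": {"plan": [[[0,0,0],0],[[0,0,0],0]]}}

```text
time: 36.5
position: [0.481, 0.0744, 0.0968]
tool_rot: [0.705, 0.057, -0.057, -0.705]
ft_force: [-0.8, 0.0, 0.5]
grip_width: 0.0184
```

```bash
python3 p.py
```

```text
36.5 [0.481  0.0744 0.0968] s,y 0.023 -0.0702 [-0.8  0.   0.5] 0.0184 qd [-0.002 -0.003 -0.002  0.001 -0.002 -0.001]
```

>>> {"op": "arm_command", "data": {"plan": [[[0.6,0.1,-0.18],0],[[2.49,0.4,-0.71],0],[[0.55,0.09,-0.1],0],[[-1.2,-0.2,0.4],0],[[-2.5,-0.4,1],0]]}}

```text
time: 37.0
position: [0.4148, 0.0646, 0.1205]
tool_rot: [-0.704, -0.055, 0.06, 0.705]
ft_force: [-0.3, -0.6, 0.2]
grip_width: 0.018
```

```bash
python3 p.py; python3 - <<'E'
from h import *
c=camera("top"); crop(c,"t34.png",200,180,270,260)
c=camera("scene"); crop(c,"s34.png",440,190,520,250)
E
```

```text
37.0 [0.4148 0.0646 0.1205] s,y -0.044 -0.0693 [-0.3 -0.6  0.2] 0.018 qd [-0.196 -0.635  0.643  0.002 -0.087 -0.192]
t34.png 7.5
s34.png 10.0
```

View pics/t34.png

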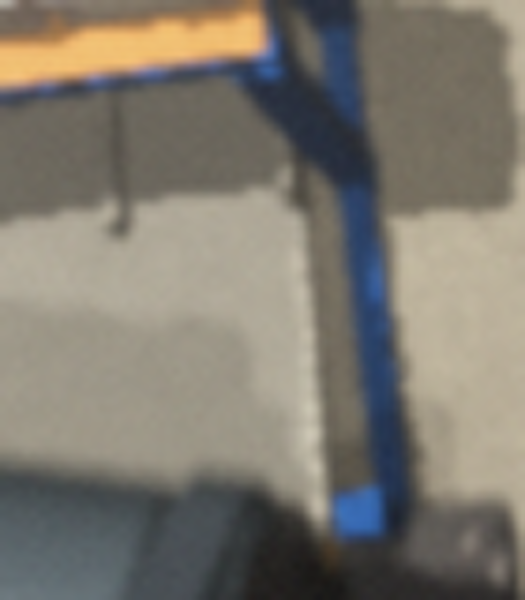

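View pics/s34.png

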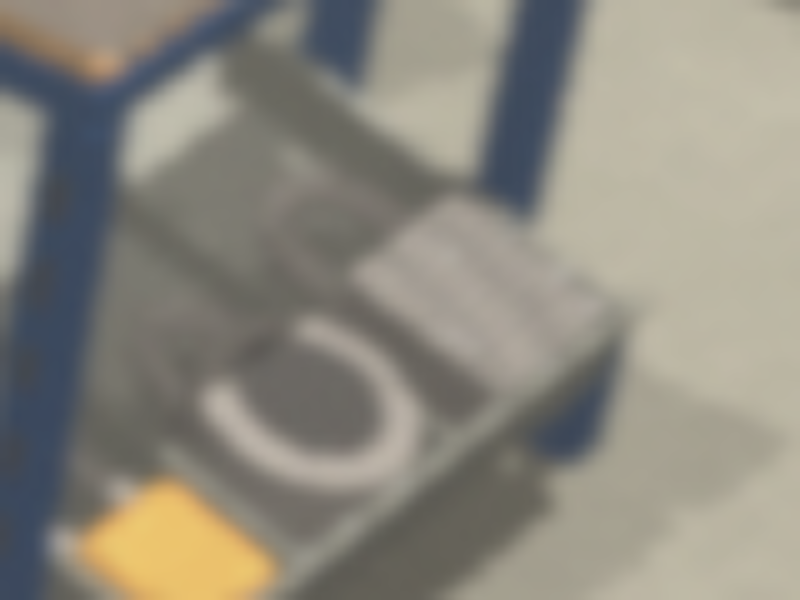

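The shot carried the brass padlock under the shelf. Its block is at crop (180,550), close to the stop. I'll verify that numerically.

```bash
python3 - <<'E'
from h import *
s=camera("scene"); u0,v0=430,200
im=cv2.resize(s["pixels"][v0:v0+75,u0:u0+100,::-1],None,fx=8,fy=8,interpolation=cv2.INTER_CUBIC)
cv2.imwrite("pics/s35.png",im)
def q(P): return tuple(((proj(s,P)-[u0,v0])*8).round().astype(int).tolist())
for y in(-.066,-.070,-.073):
  for e in(0,):
    print(y,[q(F0+Xt*(.230-e+dx)+Y2*(y+dy)+Zt*.022) for dx,dy in((0,.019),(0,-.019),(-.036,-.019),(-.036,.019))])
big=cv2.resize(s["pixels"],None,fx=6,fy=6,interpolation=cv2.INTER_CUBIC); h2=cv2.cvtColor(big,cv2.COLOR_RGB2HSV)
m=((h2[...,1]>130)&(h2[...,2]>190)&(h2[...,0]>17)&(h2[...,0]<32)).astype(np.uint8); m[:210*6]=0; m[290*6:]=0; m[:,:430*6]=0; m[:,500*6:]=0
cn,_=cv2.findContours(m,0,1); k=max(cn,key=cv2.contourArea)
ap=cv2.approxPolyDP(k,12,True)[:,0]
print(((ap/6-5/12-[u0,v0])*8).round().tolist())
for p in ap: print(tray(s,*(p/6-5/12),.022)[0])
E
```

```text
-0.066 [(312, 362), (237, 422), (138, 341), (215, 284)]
-0.07 [(305, 369), (229, 428), (130, 347), (207, 290)]
-0.073 [(299, 373), (223, 433), (124, 352), (201, 294)]
[[206.0, 307.0], [149.0, 357.0], [227.0, 418.0], [286.0, 371.0]]
[198.1 -56.9  22. ]
[199.5 -87.1  22. ]
[227.4 -86.1  22. ]
[227.3 -56.7  22. ]
```

View pics/s35.png

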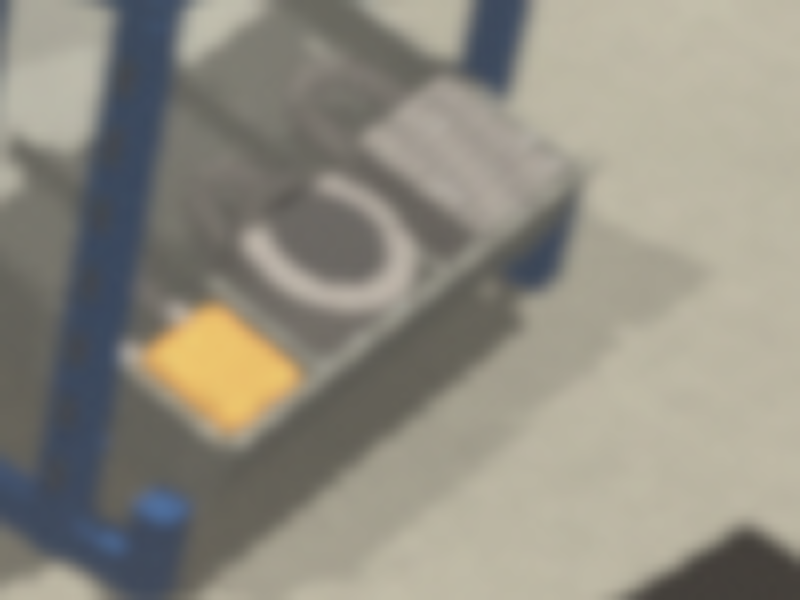

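```bash
python3 p.py; python3 -c "
from rig import *
print(hand_in())"
```

```text
37.15 [0.4167 0.0645 0.1223] s,y -0.0421 -0.0697 [1.4 0.  0.3] 0.0182 qd [ 0.003  0.03  -0.091  0.001 -0.033  0.003]
the job is handed in; nothing more can be done
None
```

Both padlocks are in their own lanes under the shelf, shackles towards the front edge, and I handed the job in at about 37 s of the 72 s. No verdict came back, so this rests on my own camera checks.

**How it was done:** The moves allowed no leaning of the fingers, so I could not push either padlock all the way under the shelf directly.
- **Large padlock:** laid in front of the wide lane and shoved. It stopped about 33 mm short, so I pushed it home with the keyway end of the small padlock, held by its shackle.
- **Small padlock:** on one test push it twisted and caught on the end of the right-hand lip, so I picked it up and laid it straight again. After two measured test hits I sent it down the narrow lane with a quick tap at about 0.55 m/s. I estimated its peak at no more than about 0.65 m/s, but did not measure it.

**Last checks (scene camera):**
- **Large padlock:** the front corners match the positions predicted for zero gap at the stop, and it sits square.
- **Small padlock:** the front edge measures about 227 mm from the tray's front edge on a colour mask that runs about 3 mm small. Corrected, that is about 230 mm, which is at the stop. The two front corners agree within 0.1 mm, so it is square. It sits about 72 mm right of the tray's middle, against an expected lane middle of 66–70 mm.
- **Round padlock:** looks unmoved in the pictures.
- **Arm:** clear of everything at hand-in.

**Uncertain points:**
- Side-to-side lane measurements from the top and wrist cameras disagreed by up to about 5 mm.
- The contact force on the rack was not measured, neither when the padlocks met the stop nor when the small one caught the lip. The wrist sensor read about 13 N during that jam.
- I did not take a final close look at the other things on the counter.

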